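# Load the machine vise and tap the blocks down onto the parallels

## Task

Fold both flaps of the carton right back, then stand every block from the carton upright in the machine vise, resting on the two parallels, the 50 mm width across the jaws and the grooved sides facing one another along the row, and clamp them with the lever thrown fully home. Clamping lifts the blocks, so take the mallet and tap each one down with it, not with the gripper, until it sits level and tight on both parallels again; then stand the mallet back upright on the bench, clear of the vise. Leave the tape roll, spanner and screwdriver alone.

Things in the scene. Friction and masses are not known exactly. Their poses are not given: they have to be found in the camera images.
- block_1_center (a point): Aluminium block standing upright in the carton: 50 mm (its x) by 40 mm (its y) by 54 mm high, with a round boss (32 mm across, 8 mm high) on top; 62 mm in all. Its two 40-mm-apart sides (facing its +-y) have a level groove; the flat sides 50 mm apart (facing its +-x) go against the vise jaws and are the ones to grip. Origin: centre of the body, 27 mm above its underside, 35 mm below the boss top. 0.18 kg; may be absent.
- block_2_center (a point): Aluminium block standing upright in the carton: 50 mm (its x) by 40 mm (its y) by 54 mm high, with a round boss (32 mm across, 8 mm high) on top; 62 mm in all. Its two 40-mm-apart sides (facing its +-y) have a level groove; the flat sides 50 mm apart (facing its +-x) go against the vise jaws and are the ones to grip. Origin: centre of the body, 27 mm above its underside, 35 mm below the boss top. 0.18 kg; may be absent.
- block_3_center (a point): Aluminium block standing upright in the carton: 50 mm (its x) by 40 mm (its y) by 54 mm high, with a round boss (32 mm across, 8 mm high) on top; 62 mm in all. Its two 40-mm-apart sides (facing its +-y) have a level groove; the flat sides 50 mm apart (facing its +-x) go against the vise jaws and are the ones to grip. Origin: centre of the body, 27 mm above its underside, 35 mm below the boss top. 0.18 kg; may be absent.
- block_4_center (a point): Aluminium block standing upright in the carton: 50 mm (its x) by 40 mm (its y) by 54 mm high, with a round boss (32 mm across, 8 mm high) on top; 62 mm in all. Its two 40-mm-apart sides (facing its +-y) have a level groove; the flat sides 50 mm apart (facing its +-x) go against the vise jaws and are the ones to grip. Origin: centre of the body, 27 mm above its underside, 35 mm below the boss top. 0.18 kg; may be absent.
- carton: Open-topped cardboard carton, fixed to the bench: 134 mm (its x) by 224 mm (its y) by 68 mm high, walls and floor 3 mm; the end flaps hang down outside, the two long flaps on its -x and +x edges stand half open. Three or four blocks stand in a row along its y, their 50 mm width along its x. Origin: centre of its underside.
- flap_a (a joint): Hinged first flap of the carton, 220 mm along the hinge, 50 mm deep, 3 mm thick board, on the edge at the carton's -x side, 68 mm above the bench. 0 = shut flat, 1.57 = upright, grows as it swings up and outwards, stops at 2.6; stiff crease, stays where it is left.
- flap_b (a joint): Hinged second flap of the carton, 220 mm along the hinge, 50 mm deep, 3 mm thick board, on the edge at the carton's +x side, 68 mm above the bench. 0 = shut flat, 1.57 = upright, grows as it swings up and outwards, stops at 2.6; stiff crease, stays where it is left.
- vise_seat (a point): Middle of the vise's open jaws (200 mm long along this frame's y, tops 24 mm above this point), at the height of the parallels' top (50 mm above the bench). Its x points from the moving jaw to the fixed jaw, z up. Fixed jaw's face at x = +34 mm, moving jaw's at x = -32 mm when open: 66 mm apart. The vise is fixed to the bench; its bed is at z = -20 mm.
- lever (a joint): Clamp lever on the end of the vise, turning on an upright axis: 0 = open (as found), 1.7 = fully home. Seen from above it swings clockwise, 105 mm from axis to knob. It drives the sprung moving jaw 26 mm; from about 1.0 the jaw grips 50 mm wide work, then rides up on its incline, lifting and canting the work 3 to 5 mm. Stays where it is left; takes 7 to 12 N at the knob.
- lever_knob (a point): Upright black grip at the lever's end, 20 mm across, standing from 73 to 116 mm above the bench (the level lever arm lies below that). This point: on its axis, 20 mm below its top.
- lever_hinge (a point): Point on the lever's turning axis, at the height of point lever_knob.
- parallel_1_center (a point): Loose, oiled ground steel parallel (slides easily), 13 x 220 x 20 mm, standing on edge on the vise bed along the jaws, about 16 mm from the middle of the opening towards the moving jaw; the blocks rest on both. Origin: its centre, 10 mm below its top.
- parallel_2_center (a point): Loose, oiled ground steel parallel (slides easily), 13 x 220 x 20 mm, standing on edge on the vise bed along the jaws, about 16 mm from the middle of the opening towards the fixed jaw; the blocks rest on both. Origin: its centre, 10 mm below its top.
- mallet_head (a point): Soft-faced mallet standing upright on one white face on the bench: head a cylinder 54 mm across and 60 mm high, its axis this frame's z; a level wooden handle (20 mm thick) runs from mid-head out to 128 mm along this frame's x. Origin: centre of the head, 30 mm above its face. 0.47 kg; hold it by the head, fingers closing across the handle. 10 to 20 N through it drives a clamped block down.
- tape_roll: Black tape roll lying on the bench, 70 mm across, 19 mm high; a bystander. Origin: centre of its underside.
- spanner: Steel spanner lying on the bench, 197 mm long along its y, 8 mm high; a bystander. Origin: centre of its underside.
- screwdriver: Orange screwdriver lying on the bench, 132 mm long along its y, 25 mm high; a bystander. Origin: centre of its underside.
Mind the look-alikes: they are no part of the job. What is shaped like the part that bears block_1_center but pink is not meant. What is shaped like the part that bears block_4_center but green is not meant.

How it is judged (in metres and radians):
On the way, in this order (a step that is already met when the one before it is completed fails the run):
1. both flaps of the carton are folded back past upright (more than 1.9 rad from closed) (value of joint each of flap_a, flap_b above 1.9 rad), for 0.2 s.
2. every block stands in the vise between the jaws and the lever is thrown home (more than 1.5 rad) (x of block_1_center in the frame of vise_seat between -0.005 and 0.022 m and y of block_1_center in the frame of vise_seat between -0.09 and 0.09 m and z of block_1_center in the frame of vise_seat between 0.0235 and 0.038 m and angle between each of block_1_center, block_2_center, block_3_center, block_4_center's own z axis and vertical below 0.2 rad and x of block_2_center in the frame of vise_seat between -0.005 and 0.022 m and y of block_2_center in the frame of vise_seat between -0.09 and 0.09 m and z of block_2_center in the frame of vise_seat between 0.0235 and 0.038 m and x of block_3_center in the frame of vise_seat between -0.005 and 0.022 m and y of block_3_center in the frame of vise_seat between -0.09 and 0.09 m and z of block_3_center in the frame of vise_seat between 0.0235 and 0.038 m and x of block_4_center in the frame of vise_seat between -0.005 and 0.022 m and y of block_4_center in the frame of vise_seat between -0.09 and 0.09 m and z of block_4_center in the frame of vise_seat between 0.0235 and 0.038 m and value of joint lever above 1.5 rad), for 0.2 s.
3. every block is tapped down: level and on the parallels (within about 1.5 mm), still clamped (x of block_1_center in the frame of vise_seat between -0.005 and 0.022 m and y of block_1_center in the frame of vise_seat between -0.09 and 0.09 m and z of block_1_center in the frame of vise_seat between 0.0245 and 0.0285 m and angle between each of block_1_center, block_2_center, block_3_center, block_4_center's own z axis and vertical below 0.06 rad and x of block_2_center in the frame of vise_seat between -0.005 and 0.022 m and y of block_2_center in the frame of vise_seat between -0.09 and 0.09 m and z of block_2_center in the frame of vise_seat between 0.0245 and 0.0285 m and x of block_3_center in the frame of vise_seat between -0.005 and 0.022 m and y of block_3_center in the frame of vise_seat between -0.09 and 0.09 m and z of block_3_center in the frame of vise_seat between 0.0245 and 0.0285 m and x of block_4_center in the frame of vise_seat between -0.005 and 0.022 m and y of block_4_center in the frame of vise_seat between -0.09 and 0.09 m and z of block_4_center in the frame of vise_seat between 0.0245 and 0.0285 m and value of joint lever above 1.5 rad), for 0.2 s.
At the end, for the whole second after the job is handed in: Every block stands level (within 0.06 rad) in the vise, its underside within 1.5 mm of the parallels' top, with the lever beyond 1.5 rad; the mallet stands upright on its face on the bench, its head more than 120 mm from the middle of the vise; everything is at rest (all of step 3 and angle between mallet_head's own z axis and vertical below 0.1 rad and height (world z) of mallet_head between 0.025 and 0.035 m and horizontal distance between mallet_head and vise_seat above 0.12 m and linear speed of each of mallet, block_1, block_2, block_3, block_4 below 0.02 m/s); the robot touches nothing.
It fails at once if a clamped block is pushed with the gripper or arm instead of the mallet (more than 6 N) (value of joint lever above 1.3 rad and (contact force between any of the fingers, the arm and block_1 above 6 N or contact force between any of the fingers, the arm and block_2 above 6 N or contact force between any of the fingers, the arm and block_3 above 6 N or contact force between any of the fingers, the arm and block_4 above 6 N)).
It fails at once if the tape roll, spanner or screwdriver is shifted more than 30 mm (distance of any of tape_roll, spanner, screwdriver from where it was at the start of the episode above 0.03 m).
Of block_1, block_2, block_3, block_4 only 3 to 4 are there at a start; the rules pass over those that are not, and their reading is None.
At some moment in a run one of mallet may be knocked a few centimetres aside while the robot is not near it.
It also fails if it takes over 200 s, if anything falls off the work surface, if the arm or the gripper's body presses on something with over 40 N, if the wrist force passes 120 N, or if a joint passes its speed limit or range.

## Robot

A 6-joint arm with a two-finger parallel gripper is mounted at the origin on a cart in front of the work surface, level with it; the furniture and walls round the work are solid. World frame = base frame: x ahead of the robot, y to its left, z up, the work surface at z = 0. Lengths are in mm, angles in rad, forces in N, time in s.
With the tool pointing down it reaches from about 275 to 825 mm from the base axis. Payload 4.9 kg.
Tool frame: the origin (TCP) lies midway between the tips of the shut fingers; the grasp point (between the pads) lies ctrl.grasp_offset behind it (ctrl.grasp_offset is the distance from the TCP to the grasp point, in mm); z points along the fingers, y is the direction in which the jaws open and shut (so a half turn about z gives the same grasp; the last joint's range is limited). The gripper opens to 85 mm and grips with 20 to 120 N. Pads are 22 mm wide; open, the fingers measure 114 mm over their backs; the gripper's body (76 mm by 85 mm) begins 54 mm behind the grasp point. The pads swing forward as they close: fully open they stand 13 mm farther back than shut.
Start: joints at [-1.357, 0.326, -0.193, 1.052, 0, 1.437], TCP at [187.469, -517.082, 231.281] pointing down, gripper open.
Joint ranges: [-2.65, 2.65], [-0.97, 1.79], [-1.3, 1.35], [-1.93, 2.1], [-1.47, 1.37], [-3.14, 3.14]. Speed limits (rad/s): [2.57, 2.57, 3.14, 3.14, 3.14, 3.14].

## Interface

Orientations are given as a unit quaternion [x, y, z, w].
In Python, from rig import state, eyes, ctrl gives the robot as it stands.
- The arm moves only by the tool arm_command, never from a script. Its argument "moves" is one flat list of numbers, 7 for each row, row after row: the turn, a rotation vector about the tool's x, y, z in rad, then the shift along the tool's x, y, z in cm, then the finger opening in cm, from 0 to 8.54. In form: [rx, ry, rz, dx, dy, dz, fingers, rx, ry, rz, dx, dy, dz, fingers, ...]. A call has 1 to 12 rows; each row shifts and turns the pose as measured when the row begins, along the tool's axes as they then stand; what a row does not reach is not made up. A row lasts 1/10 s, in which the tool goes at most 50 mm and 8.59 degrees, less where a joint would pass 70% of its speed; a pose out of reach is approached as far as the arm can. A call is refused whole if a number of a shift passes 5 or a number of a turn 0.15, either way. A call with a gripper value outside its range is refused whole. The fingers move at their own pace and stop on an object; the grip force is fixed at half the most. Time passes only in rows, so rows that do not move let the fingers close. It gives the time, the measured TCP pose, the force and the opening at its end, in the units of the state.
- state(): the state, without advancing time (a new reading comes with each control period).
- eyes.read_camera(name): name is "scene" or "top"; returns the picture (420x560x3 uint8, red, green, blue); there is no depth.
- eyes.camera_params(name): a dict with "fovy" (degrees; the focal length in pixels is half the picture's height over the tangent of half this angle, whatever the lens; pixels are square), "cx", "cy" (the principal point, pixels), "world_from_camera" (4x4, takes a point from camera to world coordinates). Camera axes: x right, y down, z forward; pixel columns grow to the right and rows downward; lengths in mm; the calibration is good to about 2 mm. A picture is of the moment at which its call begins. camera_params takes no time and is no camera call.
- ctrl.finish_job(): hands the job in, once; it reports no verdict.
The state is a dict: "t": time; "qpos": joint angles; "qd": joint speeds; "joint_efforts": joint torques, N m; "position": TCP position; "tool_rot": TCP orientation; "force": force on the tool from outside, world axes, zero at the start; "ft_torque": the same for the moment, N m; "opening": finger opening in mm.
Only numpy, scipy, OpenCV 4.12 (cv2) and the standard library are available. Lean on these libraries where they do the work, as an engineer would, in place of code of your own. Each camera call takes 0.05 s, during which the arm holds its last target.

## Working session

There is one attempt and no reset: what is moved stays moved. The work goes in short steps, Python scripts to look and compute and a tool call to move; the robot and the scene stay as the last step left them, time stands still between calls to the robot, and variables do not carry over. Pictures are saved under pics/ and viewed, and the job is handed in when it is done.

Besides the shell and the picture viewer there is one more tool, called after "Call:" as name(argument=value, ...) on one line, values as JSON. arm_command: Moves the arm, as the interface text tells. Its arguments: {"type":"object","properties":{"moves":{"type":"array","items":{"type":"number"}}},"required":["moves"]}

```bash
mkdir -p pics; ls; python3 - <<'E'
from rig import state, eyes, ctrl
import cv2, numpy as np
s=state(); print(s); print(ctrl.grasp_offset)
for n in ("scene","top"):
    im=eyes.read_camera(n); cv2.imwrite(f"pics/{n}0.png",im[:,:,::-1])
    p=eyes.camera_params(n); print(n,p)
E
```

```text
pics
{'t': 0.0, 'qpos': array([-1.35723562e+00,  3.26929152e-01, -1.93571555e-01,  1.05199847e+00,
        1.05994791e-05,  1.43662327e+00]), 'qd': array([-0.00086714, -0.00165251,  0.00017497, -0.00084896, -0.00077446,
       -0.00027504]), 'joint_efforts': array([ 5.91599146e-04, -4.43401086e+01,  2.62438613e+01,  1.53591478e-02,
       -1.12784912e-04,  6.45710259e-06]), 'position': array([ 187.32773255, -516.50628726,  230.51453294]), 'tool_rot': array([ 9.84922835e-01,  1.72992149e-01, -2.84917983e-05, -8.50962626e-04]), 'force': array([-0.22138532, -0.38029634,  0.23702979]), 'ft_torque': array([0.00921657, 0.00817006, 0.04515758]), 'opening': 85.36109250016725}
18.700000000000003
scene {'fovy': 47.34776083432602, 'cx': 284.4724548068369, 'cy': 209.42767541533863, 'world_from_camera': array([[-4.69481420e-01, -6.11600119e-01,  6.36814330e-01,
        -3.19863546e+02],
       [-8.82936562e-01,  3.27812053e-01, -3.36098625e-01,
         5.53463940e+02],
       [-3.19745406e-03, -7.20058715e-01, -6.93905774e-01,
         1.06004795e+03],
       [ 0.00000000e+00,  0.00000000e+00,  0.00000000e+00,
         1.00000000e+00]])}
top {'fovy': 49.27983074995558, 'cx': 273.2446624403084, 'cy': 208.85952164015987, 'world_from_camera': array([[-8.45105513e-03, -9.80973483e-01,  1.93957742e-01,
         3.13169471e+02],
       [-9.99962754e-01,  8.63037124e-03,  7.95274363e-05,
         7.59300963e+01],
       [-1.75194162e-03, -1.93949845e-01, -9.81009882e-01,
         1.37261995e+03],
       [ 0.00000000e+00,  0.00000000e+00,  0.00000000e+00,
         1.00000000e+00]])}
```

View pics/scene0.png

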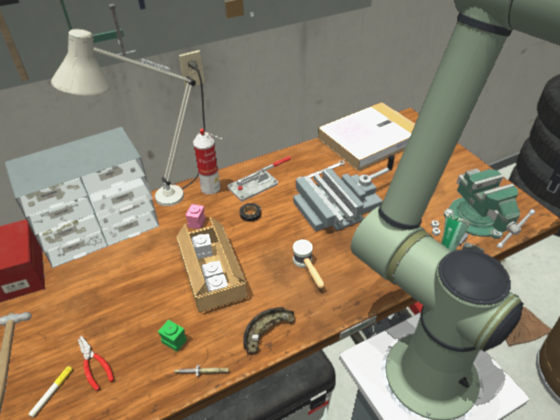

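View pics/top0.png

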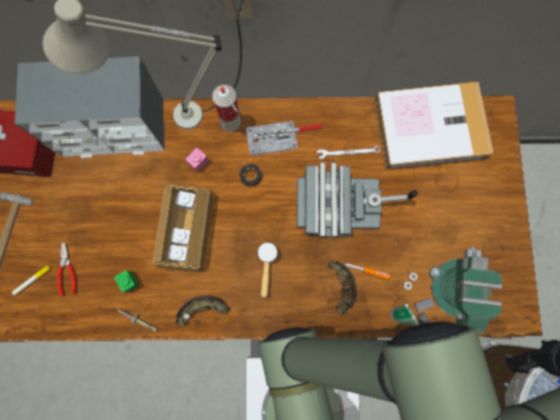

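```bash
cat > h.py <<'E'
import numpy as np, cv2
from rig import state, eyes, ctrl
from scipy.spatial.transform import Rotation as R
def cam(n):
    p=eyes.camera_params(n); f=210/np.tan(np.radians(p['fovy']/2)); return p,f
def ray(n,uv):
    p,f=cam(n); T=p['world_from_camera']; uv=np.atleast_2d(uv).astype(float)
    d=np.c_[(uv[:,0]-p['cx'])/f,(uv[:,1]-p['cy'])/f,np.ones(len(uv))]@T[:3,:3].T
    return T[:3,3],d
def onz(n,uv,z):
    o,d=ray(n,uv); return o+d*((z-o[2])/d[:,2])[:,None]
def proj(n,P):
    p,f=cam(n); T=np.linalg.inv(p['world_from_camera']); P=np.atleast_2d(P); c=P@T[:3,:3].T+T[:3,3]
    return np.c_[c[:,0]/c[:,2]*f+p['cx'],c[:,1]/c[:,2]*f+p['cy']]
def tri(uvs):
    A=np.zeros((3,3));b=np.zeros(3)
    for n,uv in uvs:
        o,d=ray(n,uv); d=d[0]/np.linalg.norm(d[0]); M=np.eye(3)-np.outer(d,d); A+=M;b+=M@o
    return np.linalg.solve(A,b)
def grab(n,name=None):
    im=eyes.read_camera(n)[:,:,::-1].copy()
    if name: cv2.imwrite('pics/'+name+'.png',im)
    return im
def crop(im,x0,y0,x1,y1,k,name):
    cv2.imwrite('pics/'+name+'.png',cv2.resize(im[y0:y1,x0:x1],None,fx=k,fy=k,interpolation=cv2.INTER_CUBIC))
E
python3 - <<'E'
from h import *
t=cv2.imread('pics/top0.png'); s=cv2.imread('pics/scene0.png')
crop(t,140,170,290,310,5,'c1'); crop(t,285,145,435,255,5,'c2')
crop(s,165,210,335,320,4,'c3'); crop(s,280,140,410,240,6,'c4')
E
```

```text
(no output)
```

View pics/c1.png

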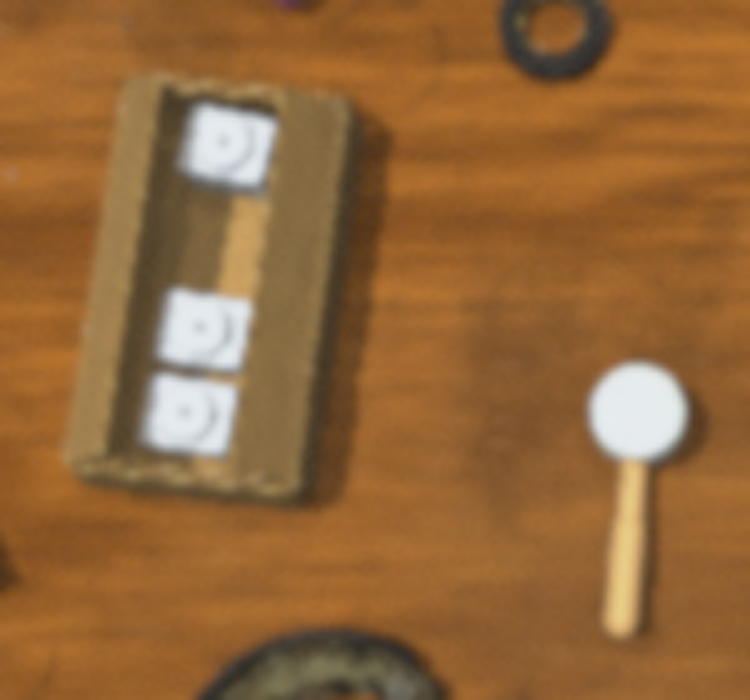

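View pics/c2.png

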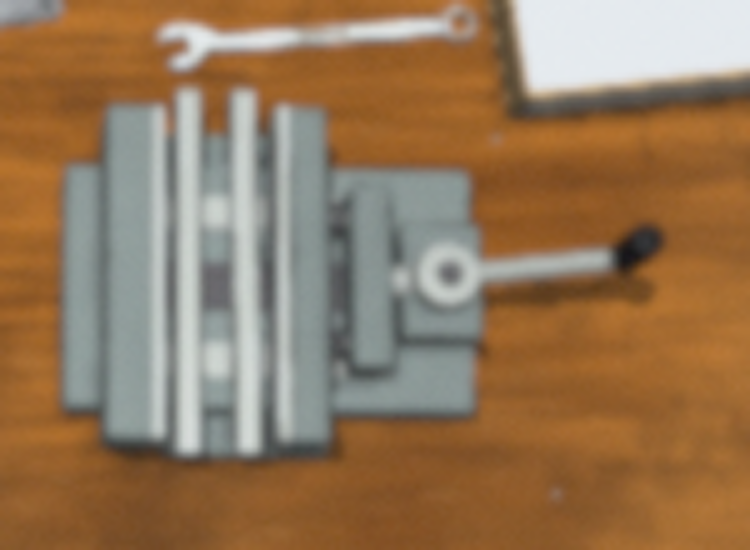

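View pics/c3.png

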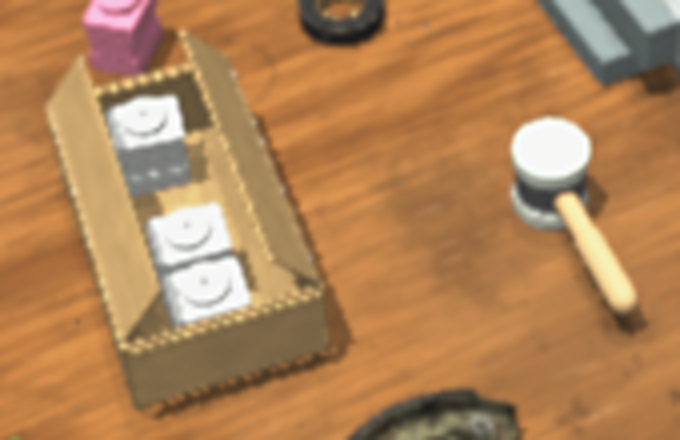

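View pics/c4.png

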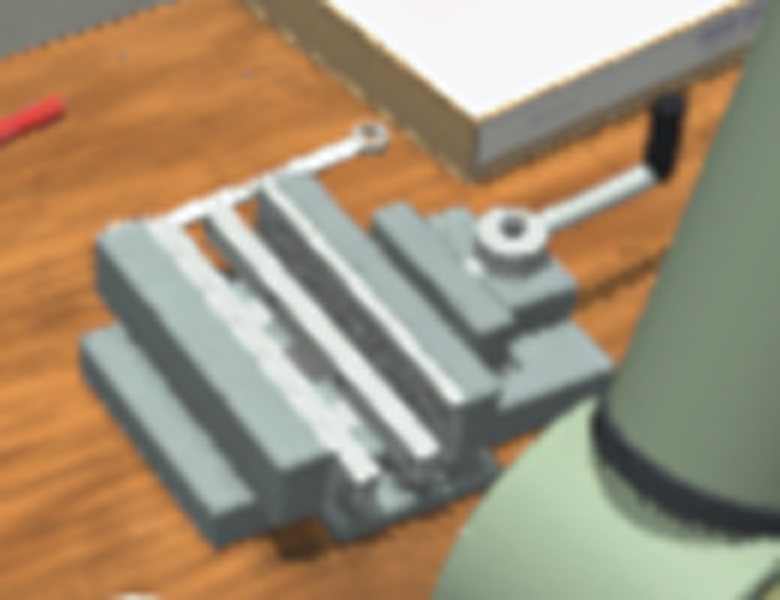

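```bash
python3 - <<'E'
from h import *
def px(x,y,x0,y0,k): return ((x+.5)/k-.5+x0,(y+.5)/k-.5+y0)
T=lambda x,y:px(x,y,140,170,5); S=lambda x,y:px(x,y,165,210,4)
for a,b in [((223,143),(147,117)),((200,327),(188,232)),((185,412),(208,287))]:
    print('block tri',tri([('top',T(*a)),('scene',S(*b))]).round(1),'top@65',onz('top',T(*a),65).round(1)[0],'scene@65',onz('scene',S(*b),65)[0].round(1))
# carton
for n,a in [('TL',(128,78)),('TR',(352,97)),('BR',(303,503)),('BL',(68,460))]: print(n,onz('top',T(*a),68).round(1)[0], onz('top',T(*a),100).round(1)[0])
m=[T(638,411)]; print('mallet top@60',onz('top',m[0],60).round(1), 'scene',onz('scene',S(551,150),60).round(1),'handle end',onz('top',T(620,632),30).round(1))
V=lambda x,y:px(x,y,285,145,5)
print('jaw tops z74')
for n,a in [('Fin top',(166,105)),('Fin bot',(166,441)),('Min top',(274,105)),('Min bot',(277,441)),('Fout top',(107,105)),('Mout',(328,106))]: print(n,onz('top',V(*a),74).round(1)[0])
print('par z50')
for n,a in [('p2 L top',(177,88)),('p2R bot',(200,455)),('p1L',(231,88)),('p1Rbot',(262,455))]: print(n,onz('top',V(*a),50).round(1)[0])
print('lever hub',onz('top',V(447,272),80).round(1),'knob top',onz('top',V(651,240),116).round(1))
S4=lambda x,y:px(x,y,280,140,6)
print('scene knob top',onz('scene',S4(670,100),116).round(1),'hub',onz('scene',S4(512,230),80))
print(tri([('top',V(651,240)),('scene',S4(670,100))]))
E
```

```text
block tri [605.4 334.9  59.6] top@65 [605.8 336.3  65. ] scene@65 [598.4 333.9  65. ]
block tri [497.6 346.6  54.9] top@65 [497.3 346.4  65. ] scene@65 [487.9 347.1  65. ]
block tri [447.9 352.9  56. ] top@65 [448.4 353.4  65. ] scene@65 [439.1 352.6  65. ]
TL [644.7 392.6  68. ] [636.6 384.9 100. ]
TR [632.1 260.9  68. ] [624.2 256.3 100. ]
BR [395.9 284.3  68. ] [393.9 279.2 100. ]
BL [421.4 418.4  68. ] [418.7 410.  100. ]
mallet top@60 [[447.3  94.4  60. ]] scene [[441.   96.1  60. ]] handle end [[323. 106.  30.]]
jaw tops z74
Fin top [698.7 -56.3  74. ]
Fin bot [499.  -50.9  74. ]
Min top [ 698.1 -119.9   74. ]
Min bot [ 498.4 -114.4   74. ]
Fout top [699.  -21.6  74. ]
Mout [ 697.2 -151.7   74. ]
par z50
p2 L top [716.3 -65.7  50. ]
p2R bot [494.  -72.8  50. ]
p1L [716.  -98.1  50. ]
p1Rbot [ 493.7 -108.8   50. ]
lever hub [[ 595.2 -215.3   80. ]] knob top [[ 604.8 -323.   116. ]]
scene knob top [[ 601.7 -320.9  116. ]] hub [[ 586.16546073 -212.84272499   80.        ]]
[ 605.56959432 -324.33014762  112.1612077 ]
```

Three aluminium blocks sit in the carton, at top pixels (184,198), (180,235) and (177,252). The look-alikes outside it, pink (197,158) and green (125,281), are left alone. The crop confirms the chosen ones are grey metal, with bosses. The mallet is at (267,252), the vise centre near (327,200) and the lever knob at (415,193).

First I turn the tool, then travel to the carton.

Call:
arm_command(moves=[0, 0, -0.149, 0, 0, 0, 0, 0, 0, -0.149, 0, 0, 0, 0, 0, 0, -0.149, 0, 0, 0, 0, 0, 0, -0.149, 0, 0, 0, 0, 0, 0, -0.149, 0, 0, 0, 0, 0, 0, -0.149, 0, 0, 0, 0, 0, 0, -0.149, 0, 0, 0, 0, 0, 0, -0.149, 0, 0, 0, 0, 0, 0, -0.149, 0, 0, 0, 0, 0, 0, -0.149, 0, 0, 0, 0, 0, 0, -0.149, 0, 0, 0, 0, 0, 0, -0.149, 0, 0, 0, 0])

```text
t: 1.3
position: [186.4, -512.1, 224.7]
tool_rot: [0.474, 0.88, 0.005, -0.005]
force: [0.6, -0.9, 0.8]
opening: 0.1
```

```bash
cat >> h.py <<'E'
def pose():
    s=state(); M=R.from_quat(s['tool_rot']).as_matrix(); return s['position'],M,s
def go(x,y,z,phi=None):
    "remaining turn (tool rotvec) and shift (tool axes, cm) to TCP x,y,z with tool x at yaw phi deg, pointing down"
    p,M,s=pose()
    cur=np.degrees(np.arctan2(M[1,0],M[0,0]))
    if phi is None: phi=cur
    a=np.radians(phi); G=np.array([[np.cos(a),np.sin(a),0],[np.sin(a),-np.cos(a),0],[0,0,-1.]])
    rv=R.from_matrix(M.T@G).as_rotvec(); d=np.array([x,y,z])-p
    print('t %.2f pos %s phi %.1f F %s open %.1f'%(s['t'],p.round(1),cur,s['force'].round(1),s['opening']))
    print('  turn',rv.round(3),' shift now-axes cm',(M.T@d/10).round(2),' after-turn axes cm',(G.T@d/10).round(2))
E
python3 -c "
from h import *
go(523,339,200,173.8)"
```

```text
t 1.30 pos [ 186.4 -512.1  224.7] phi 123.4 F [ 0.6 -0.9  0.8] open 0.1
  turn [ 0.011 -0.01  -0.88 ]  shift now-axes cm [52.55 74.89  3.55]  after-turn axes cm [-24.27  88.25   2.47]
```

Call:
arm_command(moves=[0, 0, -0.147, 0, 0, 0, 0, 0, 0, -0.147, 0, 0, 0, 0, 0, 0, -0.147, 0, 0, 0, 0, 0, 0, -0.147, 0, 0, 0, 0, 0, 0, -0.147, 0, 0, 0, 0, 0, 0, -0.147, 0, 0, 0, 0, 0, 0, 0, -1.2, 4.4, 0, 0, 0, 0, 0, -1.2, 4.4, 0, 0, 0, 0, 0, -1.2, 4.4, 0, 0, 0, 0, 0, -1.2, 4.4, 0, 0, 0, 0, 0, -1.2, 4.4, 0, 0, 0, 0, 0, -1.2, 4.4, 0, 0])

```text
t: 2.5
position: [281.2, -248.9, 223.1]
tool_rot: [0.048, 0.999, 0.011, -0.003]
force: [1.4, -0.3, 0.6]
opening: -0.1
```

```bash
python3 -c "
from h import *
go(523,339,200,173.8)"
```

```text
t 2.50 pos [ 281.2 -248.9  223.1] phi 174.5 F [ 1.4 -0.3  0.6] open -0.1
  turn [ 0.022 -0.007  0.012]  shift now-axes cm [-18.45  60.77   3.5 ]  after-turn axes cm [-17.69  61.05   2.31]
```

Call:
arm_command(moves=[0.02, 0, 0.01, -1.3, 4.4, 0, 0, 0, 0, 0, -1.3, 4.4, 0, 0, 0, 0, 0, -1.3, 4.4, 0, 0, 0, 0, 0, -1.3, 4.4, 0, 0, 0, 0, 0, -1.3, 4.4, 0, 0, 0, 0, 0, -1.3, 4.4, 0, 0, 0, 0, 0, -1.3, 4.4, 0, 0, 0, 0, 0, -1.3, 4.4, 0, 0, 0, 0, 0, -1.3, 4.4, 0, 0, 0, 0, 0, -1.3, 4.4, 0, 0, 0, 0, 0, -1.3, 4.4, 0, 0, 0, 0, 0, -1.3, 4.4, 0, 0])

```text
t: 3.7
position: [494.5, 283.1, 222.2]
tool_rot: [0.053, 0.999, -0.001, -0.003]
force: [0.9, -1.4, 0.3]
opening: -0.1
```

```bash
python3 -c "
from h import *
go(528,339,150,173.8)"
```

```text
t 3.70 pos [494.5 283.1 222.2] phi 173.9 F [ 0.9 -1.4  0.3] open -0.1
  turn [-0.002 -0.005  0.002]  shift now-axes cm [-2.78  5.93  7.19]  after-turn axes cm [-2.73  5.92  7.22]
```

Call:
arm_command(moves=[0, 0, 0, -2.3, 3, 3, 0, 0, 0, 0, -2.3, 2.2, 4, 0, 0, 0, 0, -0.4, 0.3, 0.3, 0])

```text
t: 4.0
position: [551.2, 340.2, 146.8]
tool_rot: [0.049, 0.999, 0.0, -0.002]
force: [-0.6, -0.9, -0.3]
opening: 0.3
```

```bash
python3 -c "
from h import *
t=grab('top');s=grab('scene');go(550,336,85,173.8)
crop(t,140,140,260,290,4,'d1');crop(s,150,150,270,320,4,'d2')
print(proj('top',[550,336,150]),proj('scene',[550,336,150]))"
```

```text
t 4.10 pos [551.6 339.3 151.3] phi 174.3 F [-0.4  0.1  0.5] open 0.1
  turn [0.002 0.    0.008]  shift now-axes cm [ 0.13 -0.36  6.63]  after-turn axes cm [ 0.12 -0.35  6.63]
[[177.68915312 211.4502366 ]] [[203.22745545 229.21560213]]
```

View pics/d1.png

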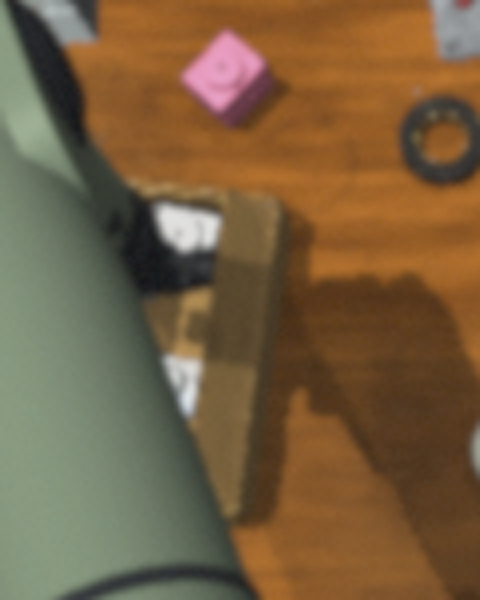

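View pics/d2.png

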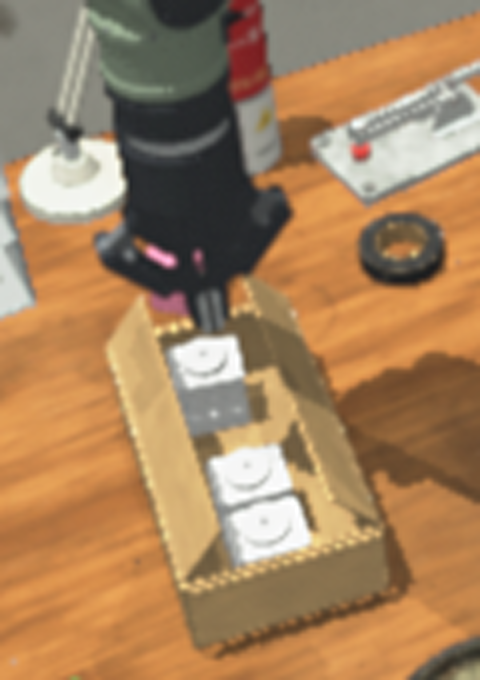

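Call:
arm_command(moves=[0, 0, 0, 0, -0.3, 3.3, 0, 0, 0, 0, 0, 0, 3.1, 0, 0, 0, 0, 0, 2, -0.1, 0, 0, 0, 0, 0, 2, -0.1, 0, 0, 0, 0, 0, 2, -0.1, 0, 0, 0, 0, 0, 2, -0.1, 0])

```text
t: 4.7
position: [560.9, 410.2, 102.2]
tool_rot: [0.055, 0.998, 0.001, 0.004]
force: [0.8, 0.1, 0.7]
opening: 0.1
```

```bash
python3 -c "
from h import *
go(550,336,85,173.8)"
```

```text
t 4.70 pos [560.9 410.2 102.2] phi 173.7 F [0.8 0.1 0.7] open 0.1
  turn [ 0.003  0.008 -0.002]  shift now-axes cm [ 0.28 -7.5   1.69]  after-turn axes cm [ 0.28 -7.49  1.72]
```

Call:
arm_command(moves=[0, 0, 0, 0, 1, 0.5, 0, 0, 0, 0, 0, 0.8, 0.8, 0, 0, 0, 0, 0, 0.3, 0.4, 0, 0, 0, 0, 0, 0, 0, 0])

```text
t: 5.1
position: [564.7, 431.2, 92.0]
tool_rot: [0.055, 0.998, 0.002, 0.007]
force: [-1.4, 0.2, 2.1]
opening: 0.2
```

```bash
python3 -c "
from h import *
s=grab('scene');go(550,336,90,173.8)
crop(s,150,150,290,320,4,'d3')"
```

```text
t 5.15 pos [564.7 431.2  91.9] phi 173.6 F [-0.8 -0.3  3.8] open 0.0
  turn [ 0.006  0.014 -0.003]  shift now-axes cm [ 0.41 -9.63  0.12]  after-turn axes cm [ 0.43 -9.62  0.19]
```

View pics/d3.png

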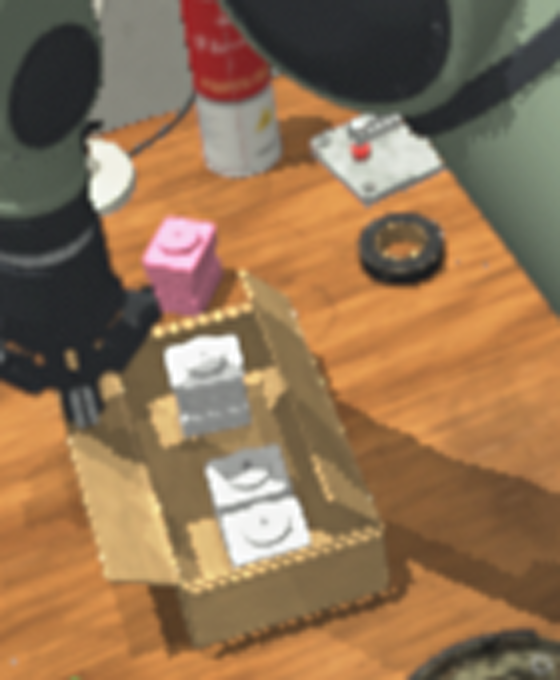

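Call:
arm_command(moves=[0, 0, 0, 0, -1, -1, 0, 0, 0.01, 0, 0, -4, 0, 0, 0, 0, 0, 0, -4, 0, 0, 0, 0, 0, 0, -2, 0, 0, 0, 0, 0, 0, -2, 0, 0, 0, 0, 0, 0, -2, 0, 0, 0, 0, 0, 0, -2, 0, 0])

```text
t: 5.85
position: [546.7, 267.2, 114.6]
tool_rot: [0.052, 0.998, 0.02, 0.006]
force: [0.1, -0.3, 0.4]
opening: -0.4
```

```bash
python3 -c "
from h import *
go(540,240,92,173.8)"
```

```text
t 5.85 pos [546.7 267.2 114.6] phi 174.0 F [ 0.1 -0.3  0.4] open -0.4
  turn [0.04  0.011 0.004]  shift now-axes cm [ 0.4  -2.87  2.14]  after-turn axes cm [ 0.37 -2.78  2.26]
```

Call:
arm_command(moves=[0.04, 0.01, 0, 0, -0.8, 0.8, 0, 0, 0, 0, 0, -0.8, 0.8, 0, 0, 0, 0, 0, -0.8, 0.6, 0, 0, 0, 0, 0, -0.4, 0.5, 0, 0, 0, 0, 0, 0, 0, 0])

```text
t: 6.35
position: [545.3, 239.1, 95.5]
tool_rot: [0.054, 0.999, 0.008, 0.004]
force: [-2.2, 0.6, 2.1]
opening: 0.1
```

```bash
python3 -c "
from h import *
s=grab('scene');go(540,240,92,173.8)
crop(s,150,150,290,320,4,'d4')"
```

```text
t 6.40 pos [545.5 238.8  95.1] phi 173.8 F [-2.3  4.1  7.7] open -0.1
  turn [0.016 0.008 0.001]  shift now-axes cm [0.56 0.05 0.31]  after-turn axes cm [0.55 0.06 0.31]
```

View pics/d4.png

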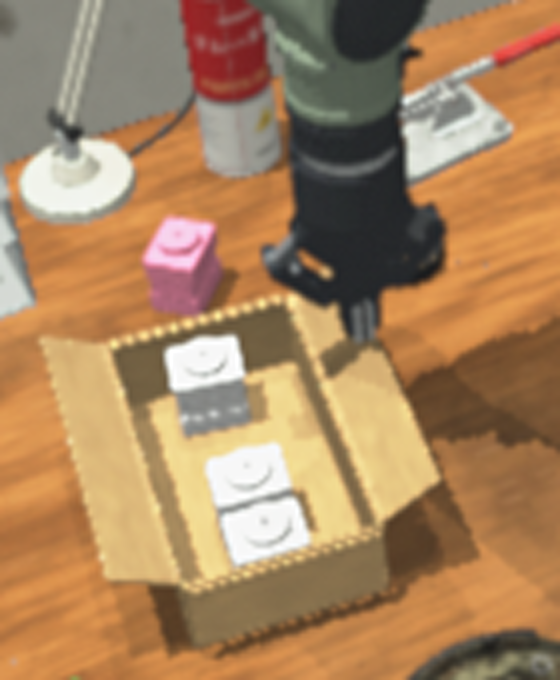

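Both flaps are folded back: the left one lies at scene pixels (175,265) and the right one at (245,250). I'm backing off for a clear top view.

Call:
arm_command(moves=[0, 0, 0, 0, 0, -4, 6.5, 0, 0, 0, 0, -2, -4, 6.5, 0, 0, 0, 0, -4.5, 0, 6.5, 0, 0, 0, 0, -4.5, 0, 6.5, 0, 0, 0, 0, -3, 0, 6.5])

```text
t: 6.9
position: [528.4, 95.5, 173.3]
tool_rot: [0.05, 0.999, 0.008, 0.005]
force: [-0.7, -0.7, 0.2]
opening: 65.1
```

```bash
python3 -c "
from h import *
t=grab('top','t5');go(550,336,90,173.8)
crop(t,140,170,290,310,5,'d5')"
```

```text
t 6.95 pos [527.8  91.8 172.8] phi 174.1 F [-1.6 -3.7 -0.5] open 64.7
  turn [0.013 0.007 0.005]  shift now-axes cm [ 0.37 24.4   8.61]  after-turn axes cm [ 0.43 24.51  8.28]
```

View pics/d5.png

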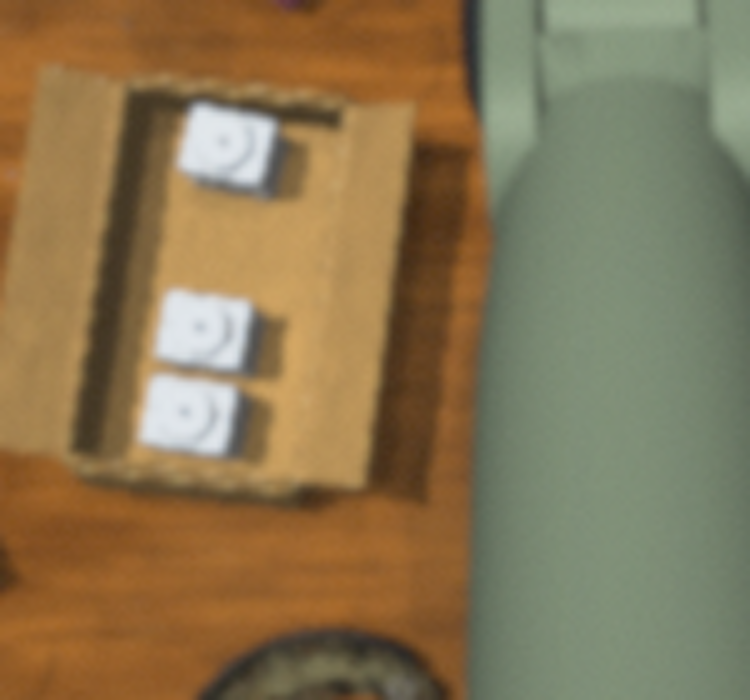

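```bash
python3 -c "
from h import *
t=cv2.imread('pics/t5.png'); im=cv2.resize(t[170:310,140:290],None,fx=8,fy=8,interpolation=cv2.INTER_CUBIC)
h=cv2.cvtColor(im,cv2.COLOR_BGR2HSV); m=((h[:,:,2]>175)&(h[:,:,1]<45)).astype('uint8')
m=cv2.morphologyEx(m,cv2.MORPH_CLOSE,np.ones((15,15)))
cs,_=cv2.findContours(m,0,2)
for c in cs:
    if cv2.contourArea(c)<3000: continue
    b=cv2.boxPoints(cv2.minAreaRect(c)); b=(b+.5)/8-.5+[140,170]
    w=onz('top',b,57)[:,:2]; e=np.roll(w,-1,0)-w
    print(w.mean(0).round(1),[ (round(np.hypot(*x),1),round(np.degrees(np.arctan2(x[1],x[0])),1)) for x in e[:2]])
"
```

```text
[448.  353.7] [(np.float64(43.1), np.float64(-7.4)), (np.float64(51.3), np.float64(-99.9))]
[496.9 346.6] [(np.float64(42.1), np.float64(-6.1)), (np.float64(52.5), np.float64(-98.7))]
[605.5 336.9] [(np.float64(42.3), np.float64(-10.1)), (np.float64(51.9), np.float64(-102.9))]
```

```bash
python3 -c "
from h import *
go(605.6,336.5,100,172)"
```

```text
t 6.95 pos [527.8  91.8 172.8] phi 174.1 F [-1.6 -3.7 -0.5] open 64.7
  turn [0.014 0.007 0.036]  shift now-axes cm [-5.16 25.04  7.66]  after-turn axes cm [-4.3  25.31  7.28]
```

Call:
arm_command(moves=[0.014, 0.007, 0.036, -0.8, 4.2, 0, 7.5, 0, 0, 0, -0.8, 4.2, 0, 7.5, 0, 0, 0, -0.8, 4.2, 0, 7.5, 0, 0, 0, -0.8, 4.2, 1, 7.5, 0, 0, 0, -0.8, 4.2, 1, 7.5, 0, 0, 0, -0.5, 3.5, 1, 7.5, 0, 0, 0, 0, 0, 2, 7.5, 0, 0, 0, 0, 0, 0, 7.5])

```text
t: 7.75
position: [608.0, 328.5, 115.2]
tool_rot: [0.077, 0.997, -0.001, -0.002]
force: [-0.4, -0.7, 0.6]
opening: 75.6
```

```bash
python3 -c "
from h import *
go(605.6,336.5,26,172)"
```

```text
t 7.75 pos [608.  328.5 115.2] phi 171.2 F [-0.4 -0.7  0.6] open 75.6
  turn [-0.002 -0.004 -0.015]  shift now-axes cm [0.33 0.77 8.92]  after-turn axes cm [0.35 0.76 8.92]
```

Call:
arm_command(moves=[0, 0, 0, 0.3, 0.8, 0, 7.0, 0, 0, 0, 0, 0, 2.5, 7.0, 0, 0, 0, 0, 0, 2, 7.0, 0, 0, 0, 0, 0, 0, 7.0])

```text
t: 8.15
position: [606.5, 336.4, 71.8]
tool_rot: [0.078, 0.997, -0.0, -0.001]
force: [-1.3, -0.3, -0.0]
opening: 69.9
```

```bash
python3 -c "
from h import *
s=grab('scene');go(605.6,336.5,26,171.5)
crop(s,150,170,270,300,5,'d6')"
```

```text
t 8.20 pos [607.3 336.7  73.4] phi 171.0 F [-0.2 -0.4  0.7] open 69.8
  turn [ 0.    -0.001 -0.008]  shift now-axes cm [ 0.16 -0.05  4.74]  after-turn axes cm [ 0.17 -0.04  4.74]
```

View pics/d6.png

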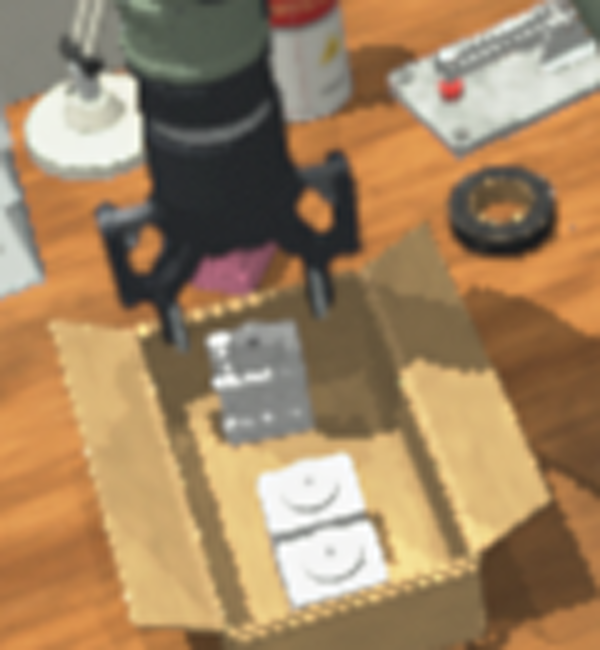

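Call:
arm_command(moves=[0, 0, 0, 0.1, 0, 2.5, 7.0, 0, 0, 0, 0, 0, 2.1, 7.0, 0, 0, 0, 0, 0, 0.1, 7.0, 0, 0, 0, 0, 0, 0, 4, 0, 0, 0, 0, 0, 0, 4, 0, 0, 0, 0, 0, 0, 4, 0, 0, 0, 0, 0, 0, 4])

```text
t: 8.9
position: [613.4, 338.2, 39.0]
tool_rot: [0.08, 0.997, 0.004, 0.007]
force: [-0.4, 0.0, -1.8]
opening: 48.9
```

```bash
python3 -c "
from h import *
go(605.6,336.5,26,171.5)"
```

```text
t 8.90 pos [613.4 338.2  39. ] phi 170.9 F [-0.4  0.  -1.8] open 48.9
  turn [ 0.009  0.013 -0.011]  shift now-axes cm [ 0.75 -0.31  1.28]  after-turn axes cm [ 0.74 -0.28  1.3 ]
```

```bash
python3 -c "
from h import *
s=grab('scene');go(605.6,336.5,26,171.5)
crop(s,150,170,270,300,5,'d7')"
```

```text
t 8.95 pos [613.4 338.3  39. ] phi 170.9 F [-0.1 -0.1 -1.8] open 48.7
  turn [ 0.009  0.013 -0.011]  shift now-axes cm [ 0.76 -0.31  1.28]  after-turn axes cm [ 0.75 -0.29  1.3 ]
```

View pics/d7.png

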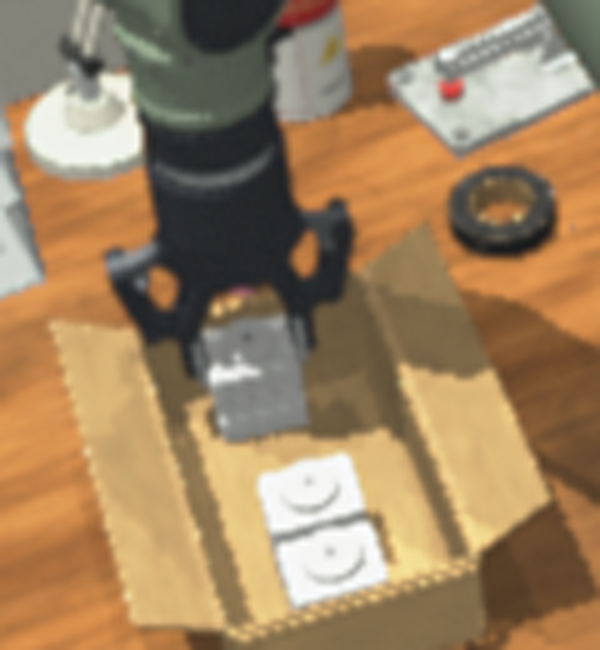

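Call:
arm_command(moves=[0, 0, 0, 0, 0, 0, 7, 0, 0, 0, 0, 0, 0, 7, 0, 0, 0, 0, 0, 0, 7, 0.009, 0.013, 0, 0.7, -0.2, 0.6, 7, 0, 0, 0, 0, 0, 0.4, 7, 0, 0, 0, 0, 0, 0, 7])

```text
t: 9.55
position: [606.0, 337.8, 28.9]
tool_rot: [0.08, 0.997, 0.0, -0.0]
force: [-0.2, -0.6, -0.5]
opening: 70.0
```

```bash
python3 -c "
from h import *
s=grab('scene');go(605.6,336.5,26,171.5)
crop(s,150,170,270,300,5,'d8')"
```

```text
t 9.60 pos [605.9 337.8  29. ] phi 170.9 F [-0.4  0.6  0.3] open 70.3
  turn [ 0.    -0.001 -0.011]  shift now-axes cm [ 0.01 -0.13  0.3 ]  after-turn axes cm [ 0.01 -0.13  0.3 ]
```

View pics/d8.png

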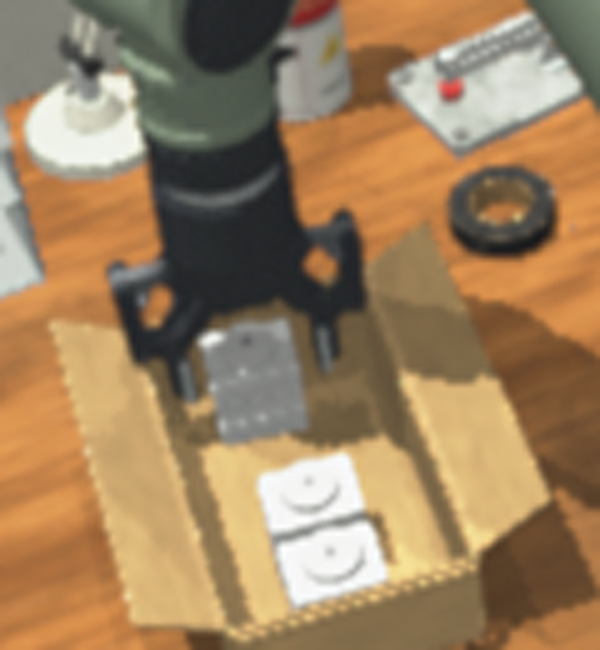

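Call:
arm_command(moves=[0, 0, 0, 0, 0.2, 0.3, 7, 0, 0, 0, 0, 0, 0, 4, 0, 0, 0, 0, 0, 0, 4, 0, 0, 0, 0, 0, 0, 4, 0, 0, 0, 0, 0, 0, 4, 0, 0, 0, 0, 0, 0, 4])

```text
t: 10.2
position: [606.7, 340.1, 26.0]
tool_rot: [0.08, 0.997, 0.0, 0.0]
force: [-0.0, 0.5, 0.3]
opening: 49.5
```

```bash
python3 -c "
from h import *
go(605.6,336.5,26,171.5)"
```

```text
t 10.20 pos [606.7 340.1  26. ] phi 170.9 F [-0.   0.5  0.3] open 49.5
  turn [ 0.001  0.    -0.011]  shift now-axes cm [ 0.05 -0.37  0.  ]  after-turn axes cm [ 0.06 -0.37  0.  ]
```

Call:
arm_command(moves=[0, 0, 0, 0, 0, -3, 4, 0, 0, 0, 0, 0, -4, 4, 0, 0, 0, 0, 0, -4, 4, 0, 0, -0.13, 0, 0, -2, 4, 0, 0, 0, 0, 0, 0, 4])

```text
t: 10.7
position: [604.2, 338.8, 156.6]
tool_rot: [0.013, 1.0, -0.001, -0.004]
force: [0.4, 0.0, -1.3]
opening: 49.4
```

```bash
python3 -c "
from h import *
go(658.6,-83,130,178.4)"
```

```text
t 10.70 pos [604.2 338.8 156.6] phi 178.5 F [ 0.4  0.  -1.3] open 49.4
  turn [-0.003 -0.007  0.002]  shift now-axes cm [ -6.57 -42.02   2.73]  after-turn axes cm [ -6.62 -42.01   2.66]
```

Call:
arm_command(moves=[0, 0, 0, -0.6, -4.2, 0, 4, 0, 0, 0, -0.6, -4.2, 0, 4, 0, 0, 0, -0.6, -4.2, 0, 4, 0, 0, 0, -0.6, -4.2, 0, 4, 0, 0, 0, -0.6, -4.2, 0, 4, 0, 0, 0, -0.6, -4.2, 0, 4, 0, 0, 0, -0.6, -4.2, 0, 4, 0, 0, 0, -0.6, -4.2, 0, 4, 0, 0, 0, -0.6, -4.2, 0, 4, 0, 0, 0, -0.6, -4, 0, 4, 0, 0, 0, 0, 0, 0, 4, 0, 0, 0, 0, 0, 0, 4])

```text
t: 11.9
position: [641.2, -95.4, 135.5]
tool_rot: [0.028, 0.999, -0.0, -0.014]
force: [-0.2, -0.2, -0.7]
opening: 48.9
```

```bash
python3 -c "
from h import *
go(658.6,-83,90,178.4)"
```

```text
t 11.90 pos [641.2 -95.4 135.5] phi 176.7 F [-0.2 -0.2 -0.7] open 48.9
  turn [-0.001 -0.028 -0.029]  shift now-axes cm [-1.8   1.34  4.5 ]  after-turn axes cm [-1.71  1.28  4.55]
```

Call:
arm_command(moves=[0, -0.028, -0.029, -1.7, 1.3, 0, 4, 0, 0, 0, 0, 0, 2, 4, 0, 0, 0, 0, 0, 0, 4, 0, 0, 0, 0, 0, 0, 4])

```text
t: 12.3
position: [659.3, -77.7, 111.8]
tool_rot: [0.012, 1.0, 0.001, -0.0]
force: [1.0, -0.2, -1.4]
opening: 49.2
```

```bash
python3 -c "
from h import *
t=grab('top');s=grab('scene');go(658.6,-83,73,178.4)
crop(t,285,125,435,255,5,'e1');crop(s,270,100,420,230,5,'e2')"
```

```text
t 12.40 pos [658.8 -78.1 111.8] phi 178.6 F [-0.3  0.4 -1.9] open 49.2
  turn [ 0.001 -0.002  0.003]  shift now-axes cm [-0.   -0.5   3.88]  after-turn axes cm [ 0.01 -0.5   3.88]
```

View pics/e1.png

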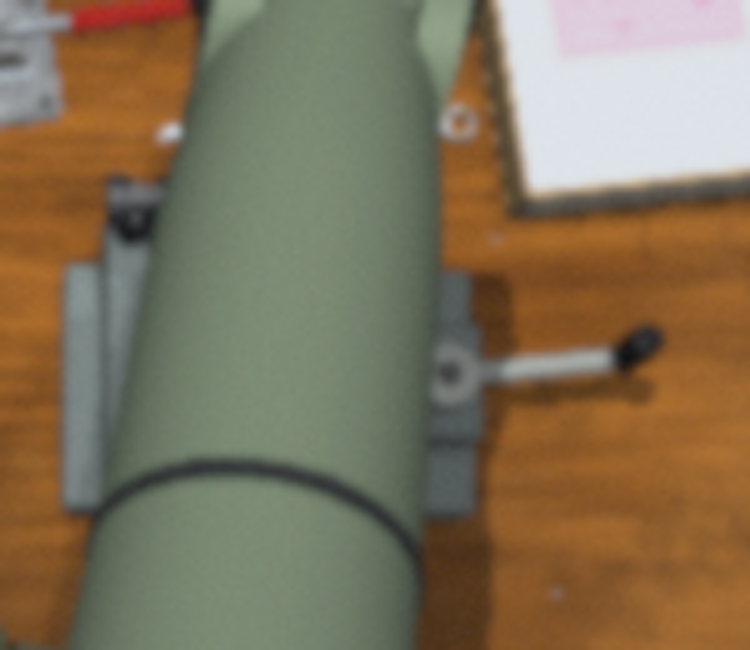

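View pics/e2.png

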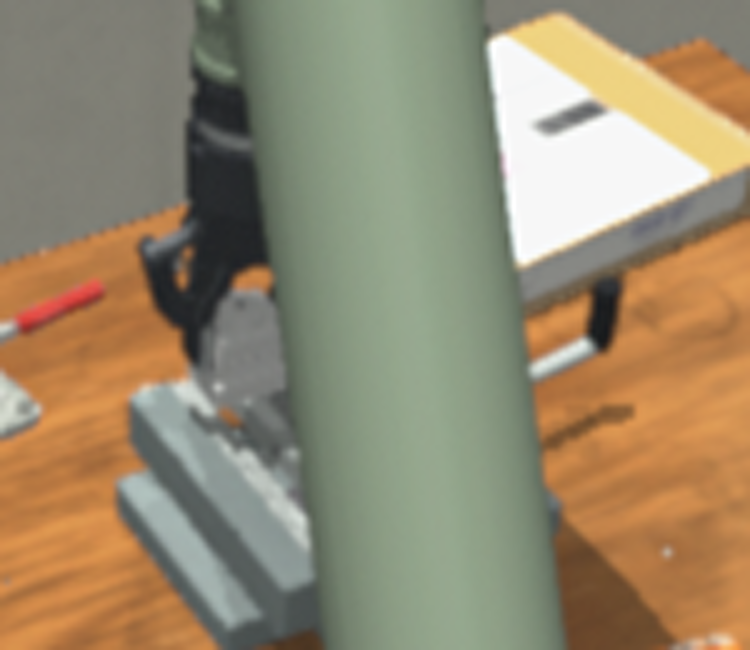

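Call:
arm_command(moves=[0, 0, 0, 0, -0.5, 0, 4, 0, 0, 0, 0, 0, 1.5, 4, 0, 0, 0, 0, 0, 1.5, 4, 0, 0, 0, 0, 0, 0, 4, 0, 0, 0, 0, 0, 0, 4])

```text
t: 12.9
position: [660.1, -83.5, 81.9]
tool_rot: [0.013, 1.0, 0.0, 0.001]
force: [0.9, -0.3, -1.7]
opening: 49.3
```

```bash
python3 -c "
from h import *
go(658.6,-83,73,178.4)"
```

```text
t 12.90 pos [660.1 -83.5  81.9] phi 178.6 F [ 0.9 -0.3 -1.7] open 49.3
  turn [0.    0.002 0.003]  shift now-axes cm [0.16 0.04 0.89]  after-turn axes cm [0.16 0.04 0.89]
```

Call:
arm_command(moves=[0, 0, 0, 0.1, 0, 0.6, 4, 0, 0, 0, 0, 0, 0.2, 4, 0, 0, 0, 0, 0, 0.2, 4, 0, 0, 0, 0, 0, 0, 4])

```text
t: 13.3
position: [660.3, -83.9, 73.4]
tool_rot: [0.013, 1.0, -0.0, 0.003]
force: [0.9, -0.0, -1.8]
opening: 49.1
```

```bash
python3 -c "
from h import *
go(658.6,-83,73,178.4)"
```

```text
t 13.30 pos [660.3 -83.9  73.4] phi 178.5 F [ 0.9 -0.  -1.8] open 49.1
  turn [0.    0.005 0.002]  shift now-axes cm [0.17 0.09 0.04]  after-turn axes cm [0.17 0.09 0.04]
```

Not yet in contact. I'm lowering in small steps until the force reacts.

Call:
arm_command(moves=[0, 0.004, 0, 0, 0, 0.1, 4, 0, 0, 0, 0, 0, 0.1, 4, 0, 0, 0, 0, 0, 0, 4])

```text
t: 13.6
position: [661.0, -84.0, 73.2]
tool_rot: [0.013, 1.0, -0.0, 0.001]
force: [-0.1, 0.5, -1.6]
opening: 49.2
```

```bash
python3 -c "
from h import *
go(658.6,-83,73,178.4)"
```

```text
t 13.60 pos [661.  -84.   73.2] phi 178.5 F [-0.1  0.5 -1.6] open 49.2
  turn [-0.     0.003  0.003]  shift now-axes cm [0.24 0.1  0.02]  after-turn axes cm [0.24 0.1  0.02]
```

Call:
arm_command(moves=[0, 0, 0, 0, 0, 0.25, 4, 0, 0, 0, 0, 0, 0.15, 4, 0, 0, 0, 0, 0, 0.1, 4])

```text
t: 13.9
position: [661.9, -84.1, 73.0]
tool_rot: [0.013, 1.0, -0.001, 0.003]
force: [-1.6, 0.5, 4.1]
opening: 49.4
```

```bash
python3 -c "
from h import *
go(658.6,-83,73,178.4)"
```

```text
t 13.90 pos [661.9 -84.1  73. ] phi 178.6 F [-1.6  0.5  4.1] open 49.4
  turn [-0.001  0.006  0.003]  shift now-axes cm [0.33 0.11 0.  ]  after-turn axes cm [0.33 0.1  0.  ]
```

Call:
arm_command(moves=[0, 0, 0, 0, 0, 0, 6.5, 0, 0, 0, 0, 0, 0, 6.5, 0, 0, 0, 0, 0, 0, 6.5, 0, 0, 0, 0, 0, -3, 6.5, 0, 0, 0, 0, 0, -4, 6.5, 0, 0, 0, 0, 2, -3, 6.5, 0, 0, 0, 0, 4, 0, 6.5, 0, 0, 0, 0, 4, 0, 6.5, 0, 0, 0, 0, 4, 0, 6.5])

```text
t: 14.8
position: [666.7, 53.6, 174.7]
tool_rot: [0.018, 1.0, -0.001, 0.003]
force: [-0.3, -0.1, -0.1]
opening: 65.4
```

```bash
python3 -c "
from h import *
t=grab('top');go(497,346.5,100,173.5)
crop(t,285,125,435,255,5,'e3');crop(t,140,170,290,310,4,'e4')"
```

```text
t 14.85 pos [666.2  60.7 174.5] phi 178.3 F [-1.1  3.7 -0.3] open 64.9
  turn [0.004 0.006 0.084]  shift now-axes cm [17.8  28.04  7.44]  after-turn axes cm [20.05 26.48  7.45]
```

View pics/e3.png

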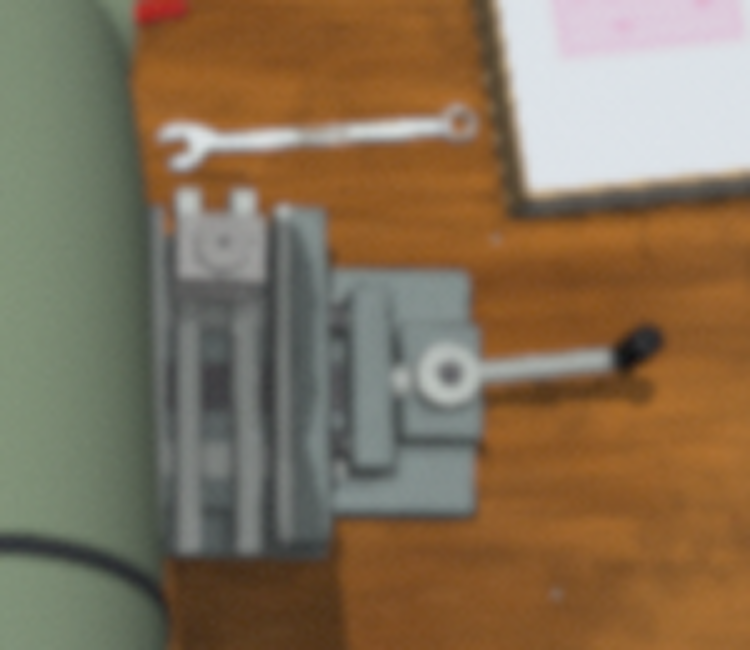

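Block 1 stands in the vise at e3 (222,240), square on both parallels. Next is the middle block.

Call:
arm_command(moves=[0, 0, 0.084, 2.9, 3.8, 0, 7, 0, 0, 0, 2.9, 3.8, 0, 7, 0, 0, 0, 2.9, 3.8, 0, 7, 0, 0, 0, 2.9, 3.8, 0, 7, 0, 0, 0, 2.9, 3.8, 0, 7, 0, 0, 0, 2.9, 3.8, 0, 7, 0, 0, 0, 2.5, 3.6, 0, 7, 0, 0, 0, 0, 0, 2, 7, 0, 0, 0, 0, 0, 2, 7, 0, 0, 0, 0, 0, 1, 7, 0, 0, 0, 0, 0, 0, 7])

```text
t: 15.95
position: [492.7, 354.0, 120.3]
tool_rot: [0.055, 0.998, 0.003, 0.005]
force: [-0.3, 0.5, -0.2]
opening: 70.0
```

```bash
python3 -c "
from h import *
go(497,346.5,26,173)"
```

```text
t 15.95 pos [492.7 354.  120.3] phi 173.7 F [-0.3  0.5 -0.2] open 70.0
  turn [0.006 0.009 0.012]  shift now-axes cm [-0.43 -0.75  9.43]  after-turn axes cm [-0.52 -0.69  9.43]
```

Call:
arm_command(moves=[0.006, 0.009, 0.012, -0.5, -0.7, 1, 7, 0, 0, 0, 0, 0, 2, 7, 0, 0, 0, 0, 0, 2, 7, 0, 0, 0, 0, 0, 0, 7, 0, 0, 0, 0, 0, 0, 7])

```text
t: 16.45
position: [502.4, 343.0, 70.7]
tool_rot: [0.065, 0.998, -0.0, 0.002]
force: [-0.9, 0.7, -0.6]
opening: 70.1
```

```bash
python3 -c "
from h import *
go(497,346.5,26,173)"
```

```text
t 16.45 pos [502.4 343.   70.7] phi 172.6 F [-0.9  0.7 -0.6] open 70.1
  turn [ 0.     0.003 -0.008]  shift now-axes cm [0.59 0.28 4.46]  after-turn axes cm [0.58 0.28 4.47]
```

Call:
arm_command(moves=[0, 0, 0, 0.6, 0.3, 0.8, 7, 0, 0, 0, 0, 0, 1.5, 7, 0, 0, 0, 0, 0, 1.5, 7, 0, 0, 0, 0, 0, 0.4, 7, 0, 0, 0, 0, 0, 0, 7])

```text
t: 16.95
position: [499.5, 348.2, 31.2]
tool_rot: [0.066, 0.998, 0.002, 0.004]
force: [-0.2, -0.0, 0.7]
opening: 70.0
```

```bash
python3 -c "
from h import *
s=grab('scene');go(497,346.5,26,173)
crop(s,150,170,270,300,5,'e5')"
```

```text
t 17.00 pos [499.6 348.3  31.5] phi 172.5 F [-0.1 -0.8  0.5] open 70.2
  turn [ 0.005  0.009 -0.01 ]  shift now-axes cm [ 0.24 -0.22  0.55]  after-turn axes cm [ 0.23 -0.21  0.55]
```

View pics/e5.png

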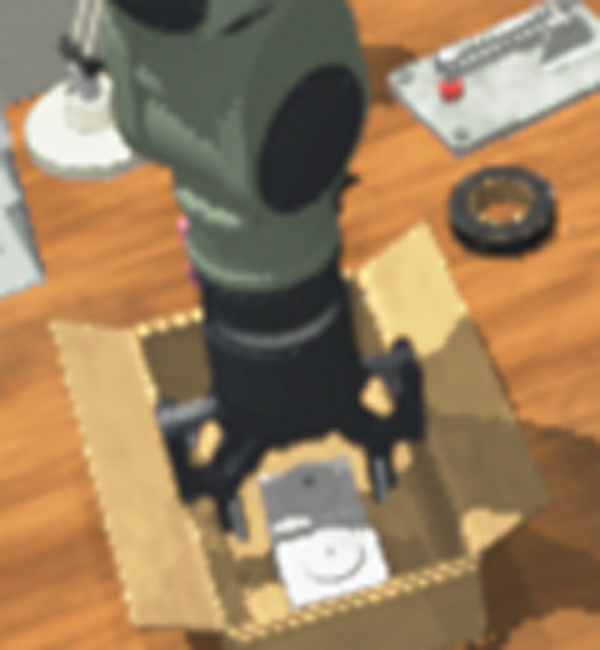

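Fingers straddle the middle block at e5 (312,490). I'm closing on it.

Call:
arm_command(moves=[0.005, 0.009, 0, 0.2, -0.1, 0.55, 7, 0, 0, 0, 0, 0, 0, 7, 0, 0, 0, 0, 0, 0, 4, 0, 0, 0, 0, 0, 0, 4, 0, 0, 0, 0, 0, 0, 4, 0, 0, 0, 0, 0, 0, 4, 0, 0, 0, 0, 0, 0, 4])

```text
t: 17.7
position: [498.6, 348.4, 28.0]
tool_rot: [0.066, 0.998, 0.001, 0.001]
force: [0.2, -0.7, -2.2]
opening: 49.3
```

```bash
python3 -c "
from h import *
go(497,346.5,26,173)"
```

```text
t 17.70 pos [498.6 348.4  28. ] phi 172.5 F [ 0.2 -0.7 -2.2] open 49.3
  turn [ 0.001  0.002 -0.01 ]  shift now-axes cm [ 0.13 -0.21  0.2 ]  after-turn axes cm [ 0.14 -0.2   0.2 ]
```

Call:
arm_command(moves=[0, 0, 0, 0, 0, -3, 4, 0, 0, 0, 0, 0, -4, 4, 0, 0, 0, 0, 0, -4, 4, 0, 0, -0.103, -1, -2, -3, 4, 0, 0, 0, -1, -4.2, 0, 4, 0, 0, 0, -1, -4.2, 0, 4, 0, 0, 0, -1, -4.2, 0, 4, 0, 0, 0, -1, -4.2, 0, 4, 0, 0, 0, -1, -4.2, 0, 4, 0, 0, 0, -1, -4.2, 0, 4, 0, 0, 0, -1, -4.2, 0, 4, 0, 0, 0, -1, -4.2, 0, 4])

```text
t: 18.9
position: [578.6, -17.9, 171.5]
tool_rot: [0.006, 1.0, 0.0, -0.0]
force: [0.7, 0.9, -1.9]
opening: 49.0
```

```bash
python3 -c "
from h import *
go(600,-82,145,178.4)"
```

```text
t 18.90 pos [578.6 -17.9 171.5] phi 179.3 F [ 0.7  0.9 -1.9] open 49.0
  turn [ 0.001 -0.001  0.016]  shift now-axes cm [-2.21 -6.39  2.65]  after-turn axes cm [-2.31 -6.35  2.65]
```

Call:
arm_command(moves=[0, 0, 0.016, -1.2, -3, 0, 4, 0, 0, 0, -1, -2, 0.5, 4, 0, 0, 0, 0, 0, 1, 4, 0, 0, 0, 0, 0, 0, 4, 0, 0, 0, 0, 0, 0, 4])

```text
t: 19.4
position: [599.8, -76.7, 154.6]
tool_rot: [0.019, 1.0, 0.0, -0.001]
force: [-0.6, -0.2, -1.1]
opening: 49.2
```

```bash
python3 -c "
from h import *
go(600,-82,90,178.4)"
```

```text
t 19.40 pos [599.8 -76.7 154.6] phi 177.8 F [-0.6 -0.2 -1.1] open 49.2
  turn [ 0.    -0.002 -0.01 ]  shift now-axes cm [-0.06 -0.53  6.46]  after-turn axes cm [-0.04 -0.53  6.46]
```

Call:
arm_command(moves=[0, 0, -0.01, 0, -0.5, 1.5, 4, 0, 0, 0, 0, 0, 2, 4, 0, 0, 0, 0, 0, 2, 4, 0, 0, 0, 0, 0, 1.2, 4, 0, 0, 0, 0, 0, 0, 4, 0, 0, 0, 0, 0, 0, 4])

```text
t: 20.0
position: [599.4, -77.1, 88.3]
tool_rot: [0.01, 1.0, -0.002, -0.0]
force: [0.3, -2.3, -1.9]
opening: 49.0
```

```bash
python3 -c "
from h import *
go(600,-82,74,178.4)"
```

```text
t 20.00 pos [599.4 -77.1  88.3] phi 178.9 F [ 0.3 -2.3 -1.9] open 49.0
  turn [-0.003 -0.     0.009]  shift now-axes cm [-0.07 -0.48  1.43]  after-turn axes cm [-0.08 -0.49  1.43]
```

Call:
arm_command(moves=[0, 0, 0.009, 0, -0.6, 0, 4, 0, 0, 0, 0, 0, 0.7, 4, 0, 0, 0, 0, 0, 0.4, 4, 0, 0, 0, 0, 0, 0, 4])

```text
t: 20.4
position: [601.0, -82.2, 79.3]
tool_rot: [0.014, 1.0, -0.0, 0.002]
force: [-0.6, -0.2, -1.1]
opening: 48.9
```

```bash
python3 -c "
from h import *
go(600,-82,74,178.4)"
```

```text
t 20.40 pos [601.  -82.2  79.3] phi 178.4 F [-0.6 -0.2 -1.1] open 48.9
  turn [-0.001  0.004  0.   ]  shift now-axes cm [0.1  0.02 0.53]  after-turn axes cm [0.1  0.02 0.53]
```

Call:
arm_command(moves=[0, 0.004, 0, 0, 0, 0.4, 4, 0, 0, 0, 0, 0, 0.2, 4, 0, 0, 0, 0, 0, 0.2, 4])

```text
t: 20.7
position: [601.5, -82.2, 74.8]
tool_rot: [0.014, 1.0, -0.0, 0.001]
force: [-7.4, 0.5, 20.4]
opening: 49.3
```

```bash
python3 -c "
from h import *
go(600,-82,74,178.4)"
```

```text
t 20.70 pos [601.5 -82.2  74.8] phi 178.4 F [-7.4  0.5 20.4] open 49.3
  turn [-0.001  0.002  0.001]  shift now-axes cm [0.15 0.01 0.08]  after-turn axes cm [0.15 0.01 0.08]
```

Call:
arm_command(moves=[0, 0, 0, 0, 0, 0, 6.5, 0, 0, 0, 0, 0, 0, 6.5, 0, 0, 0, 0, 0, 0, 6.5, 0, 0, 0, 0, 0, -3, 6.5, 0, 0, 0, 0, 0, -4, 6.5, 0, 0, 0, 0, 2, -3, 6.5, 0, 0, 0, 0, 4, 0, 6.5, 0, 0, 0, 0, 4, 0, 6.5, 0, 0, 0, 0, 4, 0, 6.5])

```text
t: 21.6
position: [607.5, 56.7, 178.5]
tool_rot: [0.019, 1.0, -0.0, 0.002]
force: [1.8, -0.9, -0.9]
opening: 65.0
```

```bash
python3 -c "
from h import *
t=grab('top');go(448,353.5,120,173)
crop(t,285,125,435,255,5,'e6')"
```

```text
t 21.65 pos [607.1  63.2 178.3] phi 178.2 F [-0.   3.8  0.8] open 65.1
  turn [0.004 0.003 0.091]  shift now-axes cm [16.83 28.49  5.9 ]  after-turn axes cm [19.33 26.87  5.83]
```

View pics/e6.png

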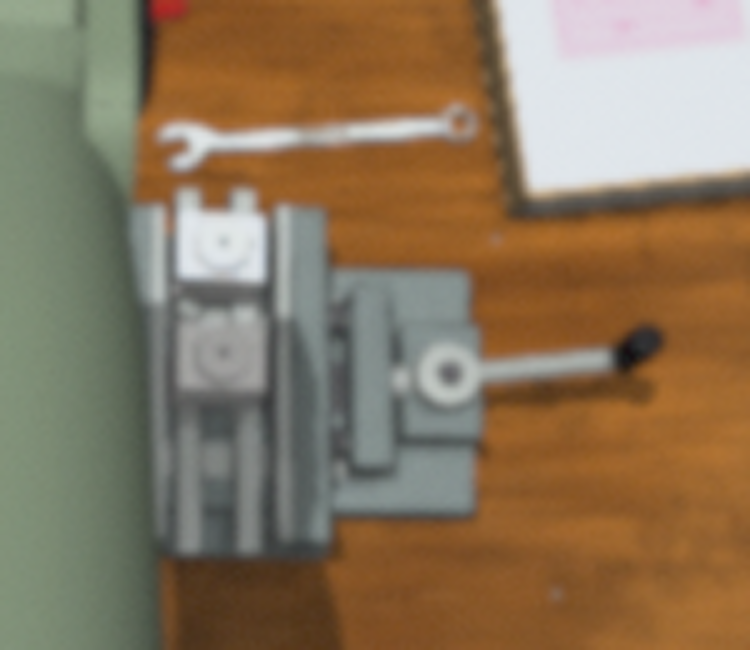

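```bash
python3 -c "
from h import *
f=lambda x,y:((x+.5)/5-.5+285,(y+.5)/5-.5+125)
print(onz('top',[f(223,241),f(224,351)],112))"
```

```text
[[665.77951087 -84.34740166 112.        ]
 [601.47521176 -82.84424457 112.        ]]
```

Call:
arm_command(moves=[0, 0, 0.09, 2.8, 3.8, 0, 7, 0, 0, 0, 2.8, 3.8, 0, 7, 0, 0, 0, 2.8, 3.8, 0, 7, 0, 0, 0, 2.8, 3.8, 0, 7, 0, 0, 0, 2.8, 3.8, 0, 7, 0, 0, 0, 2.8, 3.8, 0, 7, 0, 0, 0, 2.5, 3.4, 0, 7, 0, 0, 0, 0, 0, 2, 7, 0, 0, 0, 0, 0, 2, 7, 0, 0, 0, 0, 0, 1, 7, 0, 0, 0, 0, 0, 0, 7])

```text
t: 22.75
position: [440.9, 356.0, 125.4]
tool_rot: [0.059, 0.998, 0.003, 0.003]
force: [1.2, -0.1, 0.3]
opening: 70.3
```

```bash
python3 -c "
from h import *
go(448,353.5,26,173)"
```

```text
t 22.75 pos [440.9 356.  125.4] phi 173.2 F [ 1.2 -0.1  0.3] open 70.3
  turn [0.007 0.006 0.004]  shift now-axes cm [-0.67 -0.23  9.94]  after-turn axes cm [-0.73 -0.16  9.94]
```

Call:
arm_command(moves=[0.007, 0.006, 0, -0.7, -0.2, 1, 7, 0, 0, 0, 0, 0, 2, 7, 0, 0, 0, 0, 0, 2, 7, 0, 0, 0, 0, 0, 0, 7, 0, 0, 0, 0, 0, 0, 7])

```text
t: 23.25
position: [453.8, 351.6, 75.7]
tool_rot: [0.061, 0.998, 0.0, 0.002]
force: [0.7, 0.6, 0.6]
opening: 70.0
```

```bash
python3 -c "
from h import *
go(448,353.5,26,173)"
```

```text
t 23.25 pos [453.8 351.6  75.7] phi 173.0 F [0.7 0.6 0.6] open 70.0
  turn [ 0.001  0.004 -0.001]  shift now-axes cm [0.62 0.11 4.96]  after-turn axes cm [0.6  0.12 4.97]
```

Call:
arm_command(moves=[0, 0, 0, 0.6, 0.1, 0.8, 7, 0, 0, 0, 0, 0, 1.5, 7, 0, 0, 0, 0, 0, 1.7, 7, 0, 0, 0, 0, 0, 0.8, 7, 0, 0, 0, 0, 0, 0, 7, 0, 0, 0, 0, 0, 0, 7])

```text
t: 23.85
position: [450.9, 355.1, 30.2]
tool_rot: [0.062, 0.998, 0.003, 0.005]
force: [0.5, 0.2, 0.4]
opening: 70.3
```

```bash
python3 -c "
from h import *
go(448,353.5,26,173)"
```

```text
t 23.85 pos [450.9 355.1  30.2] phi 172.9 F [0.5 0.2 0.4] open 70.3
  turn [ 0.006  0.009 -0.002]  shift now-axes cm [ 0.27 -0.19  0.42]  after-turn axes cm [ 0.26 -0.19  0.42]
```

Call:
arm_command(moves=[0.006, 0.009, 0, 0.3, -0.1, 0.5, 7, 0, 0, 0, 0, 0, 0.1, 7, 0, 0, 0, 0, 0, 0, 4, 0, 0, 0, 0, 0, 0, 4, 0, 0, 0, 0, 0, 0, 4, 0, 0, 0, 0, 0, 0, 4, 0, 0, 0, 0, 0, 0, 4])

```text
t: 24.55
position: [448.8, 355.2, 26.1]
tool_rot: [0.062, 0.998, 0.001, 0.001]
force: [0.5, 0.3, -1.1]
opening: 49.1
```

```bash
python3 -c "
from h import *
go(448,353.5,26,173)"
```

```text
t 24.55 pos [448.8 355.2  26.1] phi 172.9 F [ 0.5  0.3 -1.1] open 49.1
  turn [ 0.001  0.002 -0.002]  shift now-axes cm [ 0.06 -0.18  0.  ]  after-turn axes cm [ 0.06 -0.18  0.01]
```

Call:
arm_command(moves=[0, 0, 0, 0, 0, -3, 4, 0, 0, 0, 0, 0, -4, 4, 0, 0, 0, 0, 0, -4, 4, 0, 0, -0.1, -0.9, -2, -3, 4, 0, 0, 0, -0.9, -4.2, 0, 4, 0, 0, 0, -0.9, -4.2, 0, 4, 0, 0, 0, -0.9, -4.2, 0, 4, 0, 0, 0, -0.9, -4.2, 0, 4, 0, 0, 0, -0.9, -4.2, 0, 4, 0, 0, 0, -0.9, -4.2, 0, 4, 0, 0, 0, -0.9, -4.2, 0, 4, 0, 0, 0, -0.9, -4.2, 0, 4])

```text
t: 25.75
position: [521.8, -11.0, 170.3]
tool_rot: [0.004, 1.0, 0.0, 0.001]
force: [1.0, 1.4, -2.3]
opening: 49.1
```

```bash
python3 -c "
from h import *
go(537,-81,145,178.4)"
```

```text
t 25.75 pos [521.8 -11.  170.3] phi 179.6 F [ 1.   1.4 -2.3] open 49.1
  turn [0.    0.002 0.021]  shift now-axes cm [-1.56 -6.99  2.53]  after-turn axes cm [-1.71 -6.95  2.53]
```

Call:
arm_command(moves=[0, 0, 0.02, -0.9, -3.3, 0, 4, 0, 0, 0, -0.6, -2.6, 0.5, 4, 0, 0, 0, 0, -0.3, 1, 4, 0, 0, 0, 0, 0, 0, 4, 0, 0, 0, 0, 0, 0, 4])

```text
t: 26.25
position: [535.9, -81.3, 154.0]
tool_rot: [0.019, 1.0, -0.0, 0.001]
force: [-0.9, -0.2, -2.1]
opening: 48.7
```

```bash
python3 -c "
from h import *
go(537,-81.5,90,178.4)"
```

```text
t 26.25 pos [535.9 -81.3 154. ] phi 177.9 F [-0.9 -0.2 -2.1] open 48.7
  turn [-0.     0.001 -0.009]  shift now-axes cm [-0.1  -0.02  6.4 ]  after-turn axes cm [-0.11 -0.02  6.4 ]
```

Call:
arm_command(moves=[0, 0, -0.009, 0, -0.1, 1.5, 4, 0, 0, 0, 0, 0, 2, 4, 0, 0, 0, 0, 0, 2, 4, 0, 0, 0, 0, 0, 1, 4, 0, 0, 0, 0, 0, 0, 4, 0, 0, 0, 0, 0, 0, 4])

```text
t: 26.85
position: [536.0, -75.5, 89.4]
tool_rot: [0.009, 1.0, 0.0, 0.001]
force: [0.1, -1.8, -2.0]
opening: 49.4
```

```bash
python3 -c "
from h import *
go(537,-81.5,74,178.4)"
```

```text
t 26.85 pos [536.  -75.5  89.4] phi 179.0 F [ 0.1 -1.8 -2. ] open 49.4
  turn [0.001 0.003 0.01 ]  shift now-axes cm [-0.1  -0.6   1.54]  after-turn axes cm [-0.11 -0.6   1.54]
```

Call:
arm_command(moves=[0, 0, 0.009, 0, -0.7, 0, 4, 0, 0, 0, 0, 0, 0.7, 4, 0, 0, 0, 0, 0, 0.5, 4, 0, 0, 0, 0, 0, 0, 4])

```text
t: 27.25
position: [538.0, -83.2, 79.2]
tool_rot: [0.013, 1.0, -0.0, 0.004]
force: [-0.7, -0.1, -1.9]
opening: 49.2
```

```bash
python3 -c "
from h import *
go(537,-81.5,74,178.4)"
```

```text
t 27.25 pos [538.  -83.2  79.2] phi 178.5 F [-0.7 -0.1 -1.9] open 49.2
  turn [-0.     0.007  0.001]  shift now-axes cm [0.11 0.17 0.52]  after-turn axes cm [0.1  0.17 0.52]
```

Call:
arm_command(moves=[0, 0.006, 0, 0, 0.1, 0.4, 4, 0, 0, 0, 0, 0, 0.2, 4, 0, 0, 0, 0, 0, 0.2, 4])

```text
t: 27.55
position: [538.4, -82.4, 72.8]
tool_rot: [0.014, 1.0, -0.0, 0.001]
force: [-10.6, 1.7, 35.7]
opening: 49.1
```

```bash
python3 -c "
from h import *
go(537,-81.5,74,178.4)"
```

```text
t 27.55 pos [538.4 -82.4  72.8] phi 178.4 F [-10.6   1.7  35.7] open 49.1
  turn [-0.     0.002  0.001]  shift now-axes cm [ 0.14  0.09 -0.12]  after-turn axes cm [ 0.14  0.09 -0.12]
```

Call:
arm_command(moves=[0, 0, 0, 0, 0, -0.1, 6.5, 0, 0, 0, 0, 0, 0, 6.5, 0, 0, 0, 0, 0, 0, 6.5, 0, 0, 0, 0, 0, -3, 6.5, 0, 0, 0, 0, 0, -4, 6.5, 0, 0, 0, 0, -2, -4, 6.5, 0, 0, 0, 0, -4, 0, 6.5, 0, 0, 0, 0, -4, 0, 6.5, 0, 0, 0, 0, -4, 0, 6.5, 0, 0, 0, 0, -4, 0, 5])

```text
t: 28.55
position: [535.1, -263.1, 188.7]
tool_rot: [0.008, 1.0, -0.0, 0.002]
force: [-1.0, 0.1, -0.3]
opening: 52.2
```

```bash
python3 -c "
from h import *
t=grab('top','tt1');s=grab('scene');go(605,-323,150,275.1)
crop(t,285,125,435,255,5,'f1');crop(s,270,100,420,230,5,'f2')"
```

```text
t 28.65 pos [ 535.2 -266.7  188.4] phi 178.7 F [ 0.5  0.  -0.4] open 50.3
  turn [-6.000e-03  1.000e-03 -1.682e+00]  shift now-axes cm [-7.09 -5.47  3.88]  after-turn axes cm [ 6.23 -6.46  3.84]
```

View pics/f1.png

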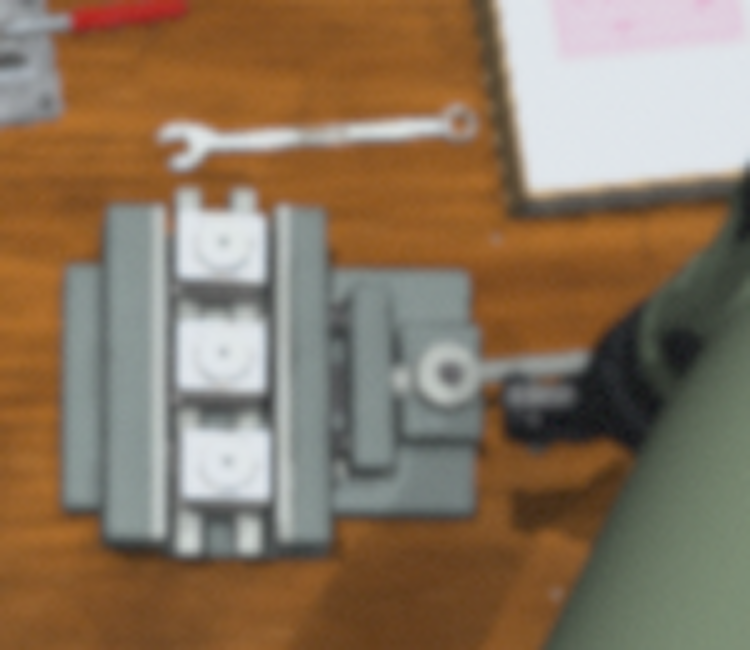

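View pics/f2.png

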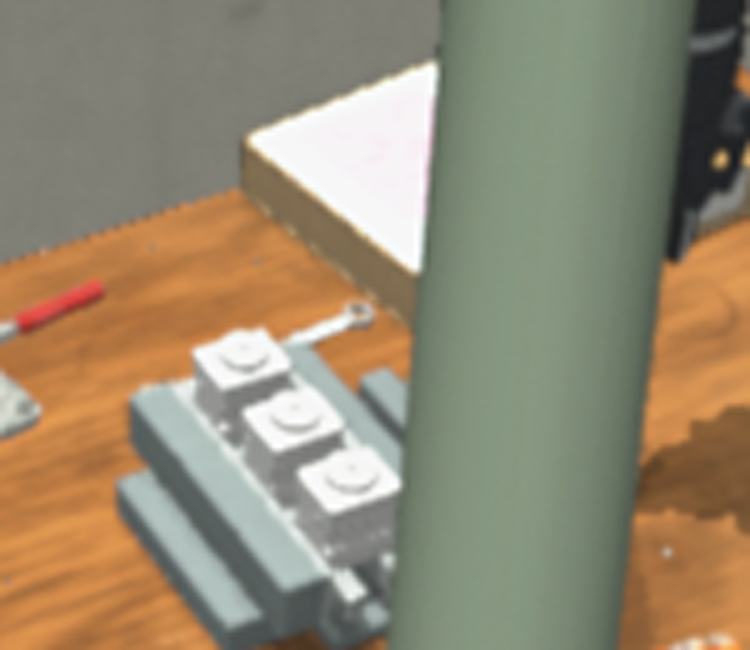

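Call:
arm_command(moves=[0, 0, -0.149, 0, 0, -0.1, 4.5, 0, 0, -0.149, 0, 0, 0, 4.5, 0, 0, -0.149, 0, 0, 0, 4.5, 0, 0, -0.149, 0, 0, 0, 4.5, 0, 0, -0.149, 0, 0, 0, 4.5, 0, 0, -0.149, 0, 0, 0, 4.5, 0, 0, -0.149, 0, 0, 0, 4.5, 0, 0, -0.149, 0, 0, 0, 4.5, 0, 0, -0.149, 0, 0, 0, 4.5, 0, 0, -0.149, 0, 0, 0, 4.5, 0, 0, -0.149, 0, 0, 0, 4.5, 0, 0, -0.04, 0, 0, 0, 4.5])

```text
t: 29.85
position: [533.6, -259.4, 184.5]
tool_rot: [0.744, -0.668, -0.002, -0.001]
force: [-0.1, 0.3, -0.8]
opening: 45.0
```

```bash
python3 -c "
from h import *
go(605,-323,140,275.1)"
```

```text
t 29.85 pos [ 533.6 -259.4  184.5] phi -83.9 F [-0.1  0.3 -0.8] open 45.0
  turn [0.002 0.005 0.018]  shift now-axes cm [ 7.11 -6.42  4.4 ]  after-turn axes cm [ 6.97 -6.54  4.45]
```

Call:
arm_command(moves=[0, 0, 0.018, 3.5, -3.3, 0, 4.5, 0, 0, 0, 3.5, -3.2, 1, 4.5, 0, 0, 0, 0, 0, 1, 4.5, 0, 0, 0, 0, 0, 0, 4.5, 0, 0, 0, 0, 0, 0, 4.5])

```text
t: 30.35
position: [601.7, -315.9, 156.2]
tool_rot: [0.739, -0.674, -0.011, -0.001]
force: [-0.6, 0.1, -0.4]
opening: 44.8
```

```bash
python3 -c "
from h import *
t=grab('top');s=grab('scene');go(605,-323,85,275.1)
crop(t,350,125,500,255,5,'f3');crop(s,330,80,450,200,5,'f4')"
```

```text
t 30.45 pos [ 601.6 -315.8  157. ] phi -84.7 F [ 0.4 -0.7 -0.6] open 45.3
  turn [0.013 0.016 0.004]  shift now-axes cm [ 0.86 -0.37  7.18]  after-turn axes cm [ 0.75 -0.28  7.2 ]
```

View pics/f3.png

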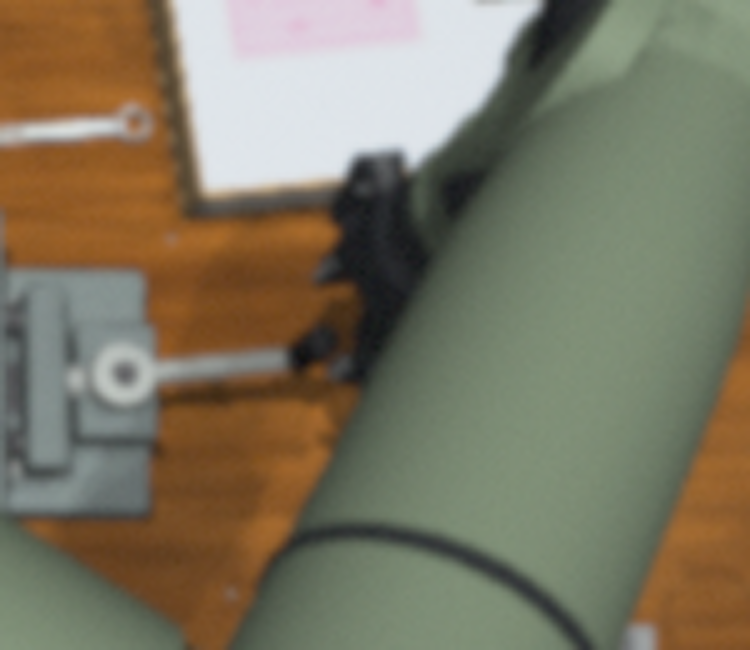

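View pics/f4.png

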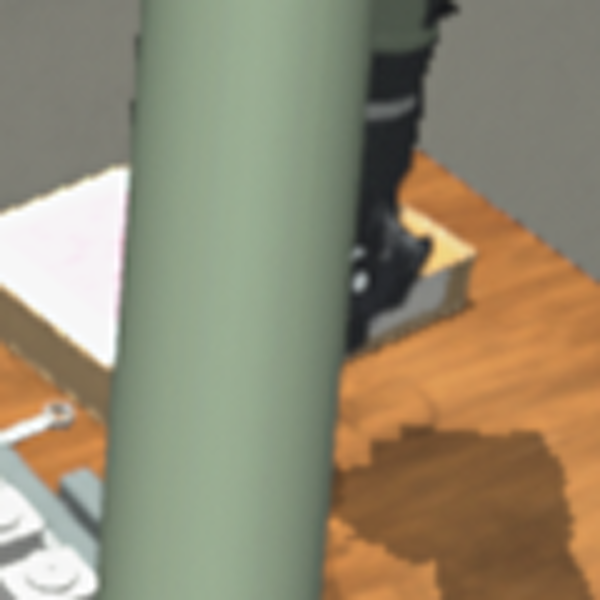

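Call:
arm_command(moves=[0.013, 0.016, 0, 0.7, -0.3, 0, 4.5, 0, 0, 0, 0, 0, 0, 4.5, 0, 0, 0, 0, 0, 1, 4.5, 0, 0, 0, 0, 0, 0, 4.5])

```text
t: 30.85
position: [605.4, -322.3, 150.1]
tool_rot: [0.739, -0.673, 0.003, -0.0]
force: [-0.5, 0.6, -0.5]
opening: 44.9
```

```bash
python3 -c "
from h import *
go(605,-323,85,275.1)"
```

```text
t 30.85 pos [ 605.4 -322.3  150.1] phi -84.6 F [-0.5  0.6 -0.5] open 44.9
  turn [-0.005 -0.004  0.005]  shift now-axes cm [0.04 0.08 6.51]  after-turn axes cm [0.07 0.05 6.51]
```

Call:
arm_command(moves=[0, 0, 0, 0, 0, 1.5, 4.5, 0, 0, 0, 0, 0, 1.5, 4.5, 0, 0, 0, 0, 0, 1.5, 4.5, 0, 0, 0, 0, 0, 1, 4.5, 0, 0, 0, 0, 0, 0, 4.5, 0, 0, 0, 0, 0, 0, 4.5])

```text
t: 31.45
position: [605.9, -322.6, 94.3]
tool_rot: [0.739, -0.673, 0.004, -0.001]
force: [0.6, 0.2, 0.5]
opening: 45.2
```

```bash
python3 -c "
from h import *
t=grab('top');s=grab('scene');go(605,-323,85,275.1)
crop(t,350,125,500,255,5,'f5')"
```

```text
t 31.55 pos [ 606.  -322.7   94.7] phi -84.6 F [ 0.2 -0.1 -0.3] open 44.8
  turn [-0.007 -0.006  0.004]  shift now-axes cm [0.01 0.11 0.97]  after-turn axes cm [0.02 0.11 0.97]
```

View pics/f5.png

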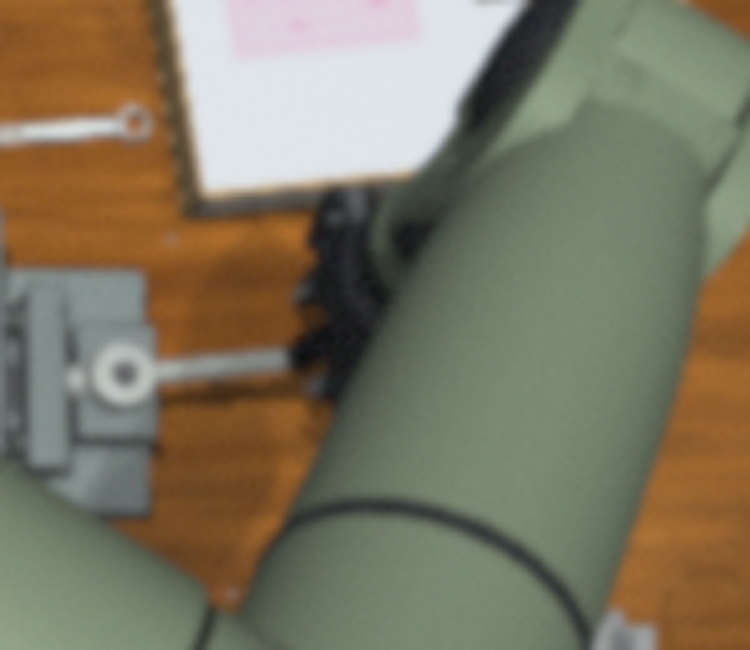

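Call:
arm_command(moves=[0, 0, 0, 0, 0.1, 0.7, 2.6, 0, 0, 0, 0, 0, 0, 2.6, 0, 0, 0, 0, 0, 0, 2.6, 0, 0, 0.1, -0.05, 1.1, 0, 2.6, 0, 0, 0.1, -0.05, 1.1, 0, 2.6, 0, 0, 0.1, -0.05, 1.1, 0, 2.6, 0, 0, 0.1, -0.05, 1.1, 0, 2.6])

```text
t: 32.25
position: [571.5, -320.2, 89.1]
tool_rot: [-0.586, 0.81, -0.012, 0.009]
force: [7.3, -3.2, -5.3]
opening: 26.1
```

```bash
cat >> h.py <<'E'
def lev(c=(597,-218),r=105):
    p,M,s=pose(); d=p[:2]-c; print('t %.2f pos'%s['t'],p.round(1),'lever-dir %.1f phi %.1f radius %.1f F %s op %.1f'%(np.degrees(np.arctan2(d[1],d[0])),np.degrees(np.arctan2(M[1,0],M[0,0])),np.hypot(*d),s['force'].round(1),s['opening']))
E
python3 -c "
from h import *
lev()"
```

```text
t 32.25 pos [ 571.5 -320.2   89.1] lever-dir -104.0 phi -108.2 radius 105.4 F [ 7.3 -3.2 -5.3] op 26.1
```

Call:
arm_command(moves=[0, 0, 0.08, -0.05, 1.15, 0, 2.6, 0, 0, 0.08, -0.05, 1.15, 0, 2.6, 0, 0, 0.09, -0.05, 1.15, 0, 2.6, 0, 0, 0.09, -0.05, 1.15, 0, 2.6, 0, 0, 0.09, -0.05, 1.15, 0, 2.6, 0, 0, 0.09, -0.05, 1.15, 0, 2.6])

```text
t: 32.85
position: [526.7, -295.9, 90.6]
tool_rot: [-0.346, 0.938, -0.026, 0.021]
force: [3.6, -7.1, -5.6]
opening: 26.3
```

```bash
python3 -c "
from h import *
lev()"
```

```text
t 32.85 pos [ 526.7 -295.9   90.6] lever-dir -132.0 phi -139.5 radius 104.9 F [ 3.6 -7.1 -5.6] op 26.3
```

Call:
arm_command(moves=[0, 0, 0.05, -0.1, 1.2, 0, 2.6, 0, 0, 0.07, -0.1, 1.3, 0, 2.6, 0, 0, 0.08, -0.1, 1.3, 0, 2.6, 0, 0, 0.08, -0.1, 1.3, 0, 2.6, 0, 0, 0.08, -0.1, 1.3, 0, 2.6])

```text
t: 33.35
position: [501.2, -260.1, 91.1]
tool_rot: [-0.158, 0.986, -0.044, 0.026]
force: [-0.6, -13.1, -5.6]
opening: 25.7
```

```bash
python3 -c "
from h import *
lev()
p,M,s=pose();print(M.round(3))"
```

```text
t 33.35 pos [ 501.2 -260.1   91.1] lever-dir -156.3 phi -161.7 radius 104.6 F [ -0.6 -13.1  -5.6] op 25.7
[[-0.949 -0.309  0.065]
 [-0.314  0.946 -0.078]
 [-0.037 -0.095 -0.995]]
```

Call:
arm_command(moves=[-0.03, 0, 0.06, -0.1, 1.3, 0, 2.6, -0.03, 0, 0.08, -0.1, 1.3, 0, 2.6, -0.02, 0, 0.08, -0.1, 1.4, 0, 2.6, 0, 0, 0.08, -0.1, 1.4, 0, 2.6, 0, 0, 0.05, 0, 1.2, 0, 2.6])

```text
t: 33.85
position: [491.9, -218.3, 91.9]
tool_rot: [0.032, 0.999, -0.025, 0.02]
force: [-1.8, -10.9, -6.9]
opening: 26.3
```

```bash
python3 -c "
from h import *
lev()"
```

```text
t 33.85 pos [ 491.9 -218.3   91.9] lever-dir -179.8 phi 176.4 radius 105.1 F [ -1.8 -10.9  -6.9] op 26.3
```

Call:
arm_command(moves=[0, 0, 0.03, 0, 1.0, 0, 2.6, 0, 0, 0, 0, 1.0, 0, 2.6, 0, 0, 0, 0, 1.2, 0, 2.6])

```text
t: 34.15
position: [491.8, -211.3, 91.7]
tool_rot: [0.056, 0.997, -0.053, 0.015]
force: [-4.5, -46.4, -24.2]
opening: 25.9
```

```bash
python3 -c "
from h import *
lev()"
```

```text
t 34.15 pos [ 491.8 -211.3   91.7] lever-dir 176.4 phi 173.6 radius 105.4 F [ -4.5 -46.4 -24.2] op 25.9
```

Call:
arm_command(moves=[0, 0, 0, 0, -0.3, 0, 4.5, 0, 0, 0, 0, 0, 0, 4.5, 0, 0, 0, 0, 0, -3, 4.5, 0, 0, 0, 0, 0, -4, 4.5, 0, 0, 0, 0, 0, -3, 4.5, 0, 0, 0, 0, -4, 0, 4.5, 0, 0, 0, 0, -4, 0, 4.5, 0, 0, 0, 0, -4, 0, 6, 0, 0, 0, 0, 0, 0, 6.5])

```text
t: 35.05
position: [476.8, -322.1, 210.9]
tool_rot: [0.054, 0.997, -0.052, 0.018]
force: [0.1, 0.4, -0.2]
opening: 65.2
```

```bash
python3 -c "
from h import *
t=grab('top','tt2');s=grab('scene','ss2');lev()
crop(t,285,125,435,255,5,'g1');crop(s,270,120,390,240,5,'g2')"
```

```text
t 35.15 pos [ 476.3 -318.2  209.8] lever-dir -140.3 phi 174.1 radius 156.9 F [-0.8  0.3 -0. ] op 65.1
```

View pics/g1.png

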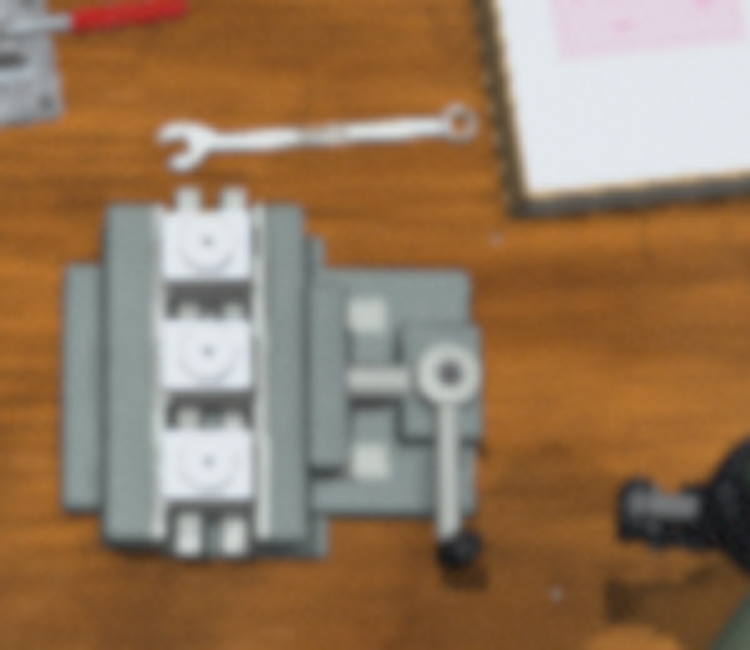

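View pics/g2.png

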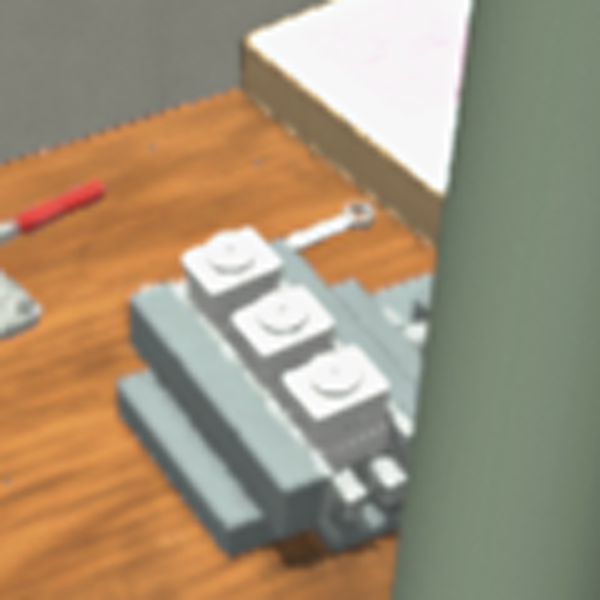

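View pics/tt2.png

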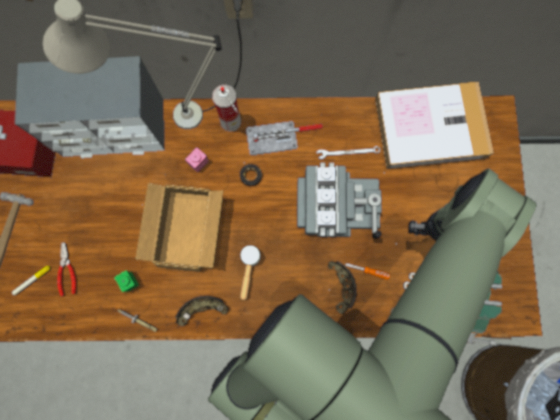

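Lever is home, with the knob at g1 (459,549), and all three blocks are clamped and look raised. The mallet was knocked aside to top (250,255), so I'm re-measuring it.

```bash
python3 -c "
from h import *
t=cv2.imread('pics/tt2.png'); crop(t,220,235,290,310,8,'g3')
f=lambda x,y:((x+.5)/5-.5+285,(y+.5)/5-.5+125)
print(onz('top',[f(208,241),f(209,352),f(209,462)],115).round(1))
im=cv2.resize(t[235:310,220:290],None,fx=8,fy=8,interpolation=cv2.INTER_CUBIC)
h=cv2.cvtColor(im,cv2.COLOR_BGR2HSV); m=((h[:,:,2]>170)&(h[:,:,1]<50)).astype('uint8')
cs,_=cv2.findContours(m,0,2);c=max(cs,key=cv2.contourArea);(x,y),r=cv2.minEnclosingCircle(c);print(x,y,r)
g=lambda x,y:((x+.5)/8-.5+220,(y+.5)/8-.5+235)
print(onz('top',[g(x,y)],60).round(1))
"
```

```text
[[665.  -75.4 115. ]
 [600.3 -74.  115. ]
 [537.4 -72.1 115. ]]
239.31365966796875 160.80442810058594 78.48101806640625
[[439.5 145.3  60. ]]
```

View pics/g3.png

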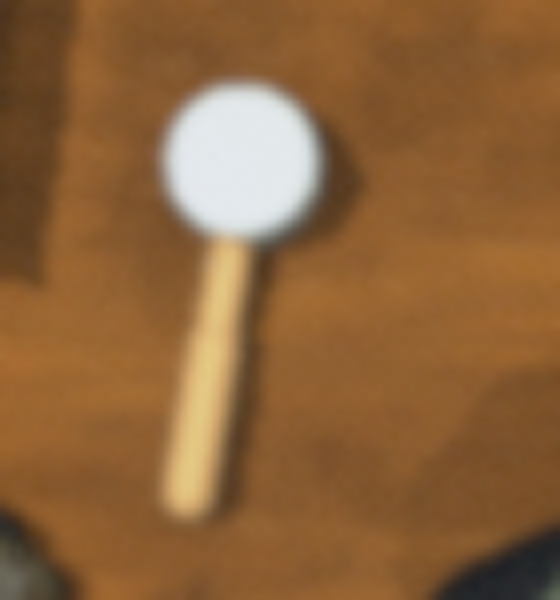

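```bash
python3 -c "
from h import *
g=lambda x,y:((x+.5)/8-.5+220,(y+.5)/8-.5+235)
a=onz('top',[g(200,400),g(190,500)],30)[:,:2]; b=np.array([440,145]); print(a,[np.degrees(np.arctan2(*(q-b)[::-1])) for q in a])
go(440,145,140,172)"
```

```text
[[355.95956484 160.95819621]
 [320.45333987 164.42690209]] [np.float64(169.24827523694427), np.float64(170.76984768335637)]
t 35.15 pos [ 476.3 -318.2  209.8] phi 174.1 F [-0.8  0.3 -0. ] open 65.1
  turn [-0.099  0.041  0.035]  shift now-axes cm [ 8.61 46.15  2.06]  after-turn axes cm [10.04 45.37  6.98]
```

Call:
arm_command(moves=[-0.099, 0.041, 0.07, 0, 0, 0, 7.5, 0, 0, 0, 1, 4.2, 0, 7.5, 0, 0, 0, 1, 4.2, 0, 7.5, 0, 0, 0, 1, 4.2, 0, 7.5, 0, 0, 0, 1, 4.2, 0, 7.5, 0, 0, 0, 1, 4.2, 0, 7.5, 0, 0, 0, 1, 4.2, 0, 7.5, 0, 0, 0, 1, 4.2, 0, 7.5, 0, 0, 0, 1, 4.2, 0, 7.5, 0, 0, 0, 1, 4, 1, 7.5, 0, 0, 0, 0.8, 3, 2, 7.5, 0, 0, 0, 0, 0, 0, 7.5])

```text
t: 36.35
position: [438.7, 132.2, 178.8]
tool_rot: [0.08, 0.997, 0.012, -0.007]
force: [-0.6, 0.0, -0.9]
opening: 75.4
```

```bash
python3 -c "
from h import *
go(440,145,100,170)"
```

```text
t 36.35 pos [438.7 132.2 178.8] phi 170.8 F [-0.6  0.  -0.9] open 75.4
  turn [ 0.022 -0.016  0.014]  shift now-axes cm [-0.05  1.11  7.91]  after-turn axes cm [0.1  1.28 7.88]
```

Call:
arm_command(moves=[0.022, -0.016, 0.014, 0.1, 1.2, 0, 7.5, 0, 0, 0, 0, 0, 2, 7.5, 0, 0, 0, 0, 0, 2.5, 7.5, 0, 0, 0, 0, 0, 2, 7.5, 0, 0, 0, 0, 0, 0, 7.5, 0, 0, 0, 0, 0, 0, 7.5])

```text
t: 36.95
position: [434.5, 149.7, 113.9]
tool_rot: [0.082, 0.997, 0.0, -0.001]
force: [-0.2, 0.5, -0.4]
opening: 75.3
```

```bash
python3 -c "
from h import *
s=grab('scene');go(440,145,18,170)
crop(s,230,200,350,320,5,'g4')"
```

```text
t 37.00 pos [434.4 149.7 114. ] phi 170.6 F [-0.1 -0.2 -0.1] open 75.0
  turn [ 0.    -0.002  0.011]  shift now-axes cm [-0.65 -0.37  9.59]  after-turn axes cm [-0.64 -0.36  9.6 ]
```

View pics/g4.png

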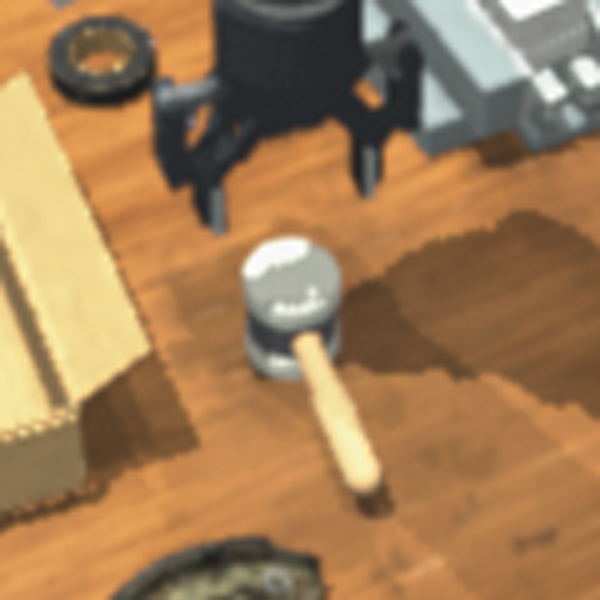

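Call:
arm_command(moves=[0, 0, 0, -0.6, -0.35, 1, 7.5, 0, 0, 0, 0, 0, 2, 7.5, 0, 0, 0, 0, 0, 2.2, 7.5, 0, 0, 0, 0, 0, 2, 7.5, 0, 0, 0, 0, 0, 0, 7.5, 0, 0, 0, 0, 0, 0, 7.5])

```text
t: 37.6
position: [447.0, 144.3, 43.7]
tool_rot: [0.082, 0.997, 0.001, 0.005]
force: [1.6, -0.1, 0.5]
opening: 75.0
```

```bash
python3 -c "
from h import *
s=grab('scene');go(440,145,18,170)
crop(s,230,200,350,320,5,'g5')"
```

```text
t 37.65 pos [446.9 144.3  43.8] phi 170.6 F [-0.9  1.   0.5] open 75.2
  turn [0.003 0.009 0.01 ]  shift now-axes cm [ 0.72 -0.05  2.57]  after-turn axes cm [ 0.69 -0.05  2.58]
```

View pics/g5.png

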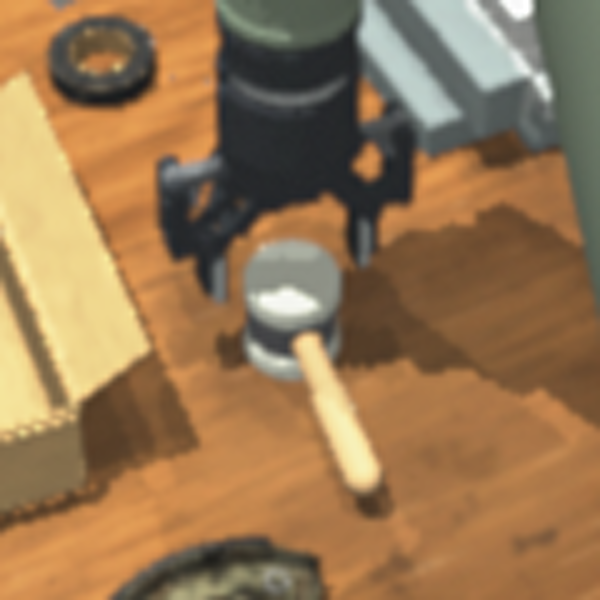

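Call:
arm_command(moves=[0, 0.009, 0, 0.7, 0, 1, 7.5, 0, 0, 0, 0, 0, 1.2, 7.5, 0, 0, 0, 0, 0, 0.4, 7.5, 0, 0, 0, 0, 0, 0, 7.5, 0, 0, 0, 0, 0, 0, 7.5])

```text
t: 38.15
position: [441.7, 146.0, 19.3]
tool_rot: [0.082, 0.997, 0.002, 0.002]
force: [0.1, -0.2, 0.2]
opening: 74.7
```

```bash
python3 -c "
from h import *
s=grab('scene');go(440,145,18,170)"
```

```text
t 38.20 pos [441.7 146.   19.4] phi 170.6 F [ 0.  -0.   0.6] open 75.3
  turn [0.005 0.004 0.01 ]  shift now-axes cm [ 0.16 -0.13  0.13]  after-turn axes cm [ 0.15 -0.13  0.14]
```

Call:
arm_command(moves=[0.004, 0.003, 0, 0.15, -0.1, 0.1, 7.5, 0, 0, 0, 0, 0, 0, 4, 0, 0, 0, 0, 0, 0, 4, 0, 0, 0, 0, 0, 0, 4, 0, 0, 0, 0, 0, 0, 4, 0, 0, 0, 0, 0, 0, 4])

```text
t: 38.8
position: [440.7, 145.2, 19.4]
tool_rot: [0.082, 0.997, 0.0, 0.002]
force: [0.5, -0.6, -0.4]
opening: 52.9
```

```bash
python3 -c "
from h import *
s=grab('scene');go(440,145,18,170);p,M,st=pose();print(M.round(4))
crop(s,230,200,350,320,5,'g6')"
```

```text
t 38.85 pos [440.7 145.2  19.4] phi 170.6 F [ 0.  -0.5 -0.8] open 53.0
  turn [0.001 0.003 0.01 ]  shift now-axes cm [ 0.07 -0.03  0.14]  after-turn axes cm [ 0.07 -0.03  0.14]
[[-9.865e-01  1.640e-01  3.200e-03]
 [ 1.640e-01  9.865e-01  4.000e-04]
 [-3.100e-03  9.000e-04 -1.000e+00]]
```

View pics/g6.png

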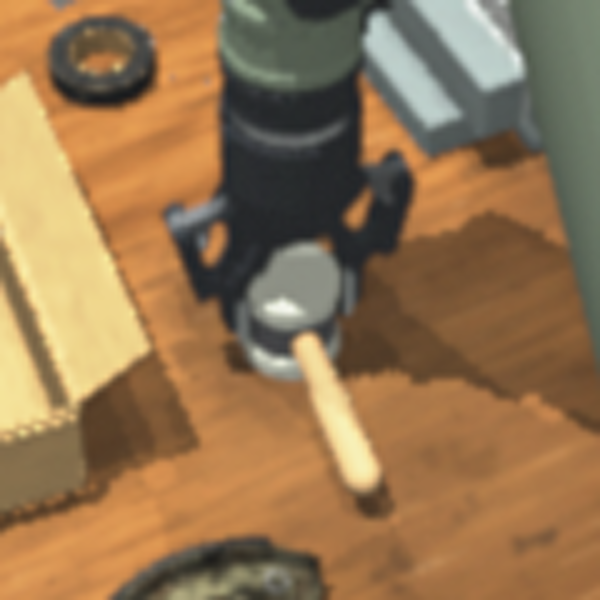

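Call:
arm_command(moves=[0, 0, 0, 0, 0, -2, 4, 0, 0, 0, 0, 0, -4, 4, 0, 0, 0, 0, 0, -4, 4, 0, 0, 0, 0, 0, -4, 4, 0, 0, 0, 0, 0, -2.5, 4, 0, 0, 0, 0, 0, 0, 4, 0, 0, 0, 0, 0, 0, 4])

```text
t: 39.55
position: [434.8, 144.5, 185.2]
tool_rot: [0.082, 0.997, -0.001, -0.005]
force: [-0.1, -0.1, -4.9]
opening: 52.8
```

```bash
python3 -c "
from h import *
s=grab('scene');go(537,-72,185,172)
crop(s,220,120,340,260,4,'h1')"
```

```text
t 39.60 pos [434.7 144.5 184.9] phi 170.6 F [ 0.3  0.1 -4.2] open 53.0
  turn [-0.002 -0.01  -0.025]  shift now-axes cm [-13.64 -19.68  -0.1 ]  after-turn axes cm [-1.314e+01 -2.001e+01 -1.000e-02]
```

View pics/h1.png

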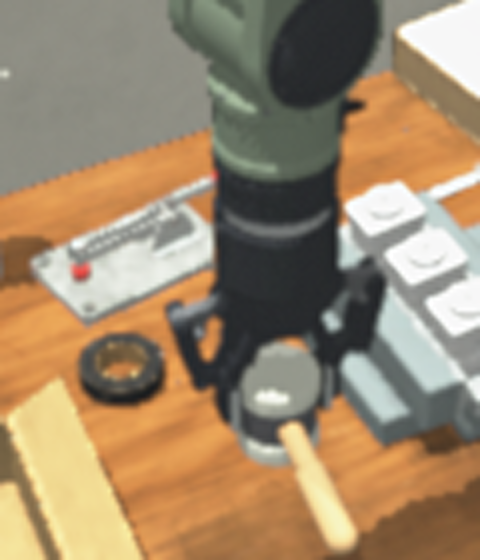

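Call:
arm_command(moves=[0, -0.01, -0.025, -2.2, -3.4, -0.2, 4, 0, 0, 0, -2.2, -3.4, 0, 4, 0, 0, 0, -2.2, -3.4, 0, 4, 0, 0, 0, -2.2, -3.4, 0, 4, 0, 0, 0, -2.2, -3.4, 0, 4, 0, 0, 0, -1.8, -2.5, 0, 4, 0, 0, 0, 0, 0, 0, 4, 0, 0, 0, 0, 0, 0, 4])

```text
t: 40.4
position: [527.0, -72.1, 166.2]
tool_rot: [0.067, 0.998, 0.001, -0.015]
force: [-1.1, -0.4, -3.8]
opening: 53.2
```

```bash
python3 -c "
from h import *
go(537,-72,145,172)"
```

```text
t 40.40 pos [527.  -72.1 166.2] phi 172.3 F [-1.1 -0.4 -3.8] open 53.2
  turn [ 0.    -0.029  0.005]  shift now-axes cm [-1.06  0.15  2.09]  after-turn axes cm [-0.99  0.15  2.12]
```

Call:
arm_command(moves=[0, -0.029, 0, -0.9, 0.1, 0, 4, 0, 0, 0, 0, 0, 0.8, 4, 0, 0, 0, 0, 0, 0.6, 4, 0, 0, 0, 0, 0, 0, 4, 0, 0, 0, 0, 0, 0, 4])

```text
t: 40.9
position: [530.1, -68.0, 144.9]
tool_rot: [0.066, 0.998, 0.002, -0.007]
force: [-0.3, 0.4, -3.6]
opening: 52.6
```

```bash
python3 -c "
from h import *
s=grab('scene');go(537,-72,131.4,172)
crop(s,260,100,410,250,4,'h2')"
```

```text
t 40.95 pos [530.  -68.  144.9] phi 172.5 F [-0.5  0.5 -3.9] open 52.7
  turn [ 0.002 -0.013  0.008]  shift now-axes cm [-0.76 -0.31  1.34]  after-turn axes cm [-0.75 -0.3   1.35]
```

View pics/h2.png

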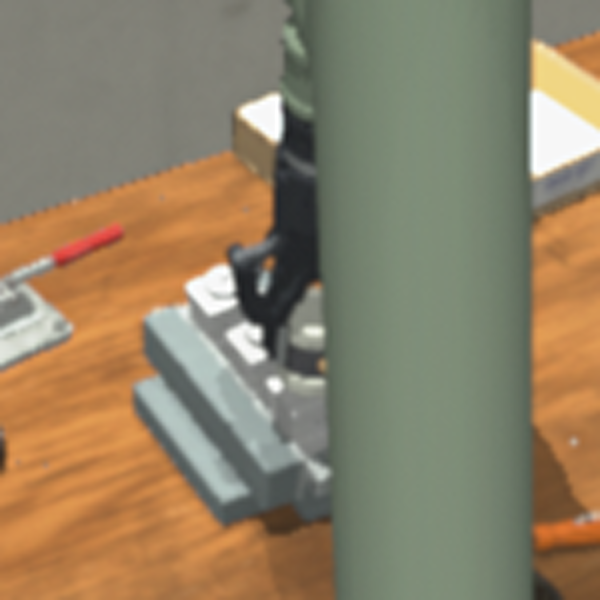

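Move on axis and lower to contact gently.

Call:
arm_command(moves=[0, -0.015, 0, -0.8, -0.3, 0, 4, 0, 0, 0, 0, 0, 0, 4, 0, 0, 0, 0, 0, 0.5, 4, 0, 0, 0, 0, 0, 0.2, 4])

```text
t: 41.35
position: [539.3, -72.5, 138.6]
tool_rot: [0.065, 0.998, 0.001, 0.003]
force: [-0.1, 0.1, -4.8]
opening: 52.5
```

```bash
python3 -c "
from h import *
go(537,-72,131.4,172)"
```

```text
t 41.35 pos [539.3 -72.5 138.6] phi 172.5 F [-0.1  0.1 -4.8] open 52.5
  turn [0.002 0.005 0.009]  shift now-axes cm [0.24 0.02 0.72]  after-turn axes cm [0.23 0.02 0.72]
```

Call:
arm_command(moves=[0, 0.004, 0, 0.1, 0, 0.25, 4, 0, 0, 0, 0, 0, 0.25, 4])

```text
t: 41.55
position: [538.5, -72.7, 133.4]
tool_rot: [0.065, 0.998, 0.001, 0.001]
force: [-0.2, -0.3, -4.8]
opening: 52.9
```

```bash
python3 -c "
from h import *
go(537,-72,131.4,172)"
```

```text
t 41.55 pos [538.5 -72.7 133.4] phi 172.5 F [-0.2 -0.3 -4.8] open 52.9
  turn [0.002 0.002 0.009]  shift now-axes cm [0.16 0.05 0.2 ]  after-turn axes cm [0.16 0.04 0.2 ]
```

Call:
arm_command(moves=[0, 0, 0, 0, 0, 0.2, 4])

```text
t: 41.65
position: [538.5, -72.6, 131.4]
tool_rot: [0.066, 0.998, 0.001, 0.001]
force: [-3.3, 1.5, 17.0]
opening: 52.7
```

Call:
arm_command(moves=[0, 0, 0, 0, 0, 0.2, 4])

```text
t: 41.75
position: [539.0, -72.7, 131.4]
tool_rot: [0.066, 0.998, 0.001, 0.002]
force: [-8.4, 1.8, 26.8]
opening: 52.7
```

Call:
arm_command(moves=[0, 0, 0, 0, 0, 0.2, 4])

```text
t: 41.85
position: [539.0, -72.6, 131.4]
tool_rot: [0.065, 0.998, 0.0, 0.002]
force: [-6.3, 1.5, 14.5]
opening: 53.0
```

Call:
arm_command(moves=[0, 0, 0, 0, 0, 0.3, 4, 0, 0, 0, 0, 0, 0.3, 4])

```text
t: 42.05
position: [539.2, -72.6, 131.4]
tool_rot: [0.065, 0.998, -0.0, 0.004]
force: [-8.5, 2.2, 21.3]
opening: 53.1
```

Call:
arm_command(moves=[0, 0, 0, 0, 0, -0.3, 4, 0, 0, 0, 0, 0, -1, 4, 0, 0, 0, 0, 0, -1, 4, 0, 0, 0, 0, 0, 0, 4])

```text
t: 42.45
position: [539.1, -72.4, 156.9]
tool_rot: [0.065, 0.998, -0.0, 0.004]
force: [0.4, 0.3, -4.1]
opening: 52.8
```

```bash
python3 -c "
from h import *
go(600.5,-74,150,172)"
```

```text
t 42.45 pos [539.1 -72.4 156.9] phi 172.5 F [ 0.4  0.3 -4.1] open 52.8
  turn [0.    0.008 0.009]  shift now-axes cm [-6.1   0.64  0.74]  after-turn axes cm [-6.1   0.7   0.69]
```

Call:
arm_command(moves=[0, 0.008, 0, -2, 0.25, -0.3, 4, 0, 0, 0, -2, 0.2, -0.2, 4, 0, 0, 0, -1.8, 0.2, 0, 4, 0, 0, 0, 0, 0, 0, 4, 0, 0, 0, 0, 0, 0, 4])

```text
t: 42.95
position: [598.0, -73.4, 160.6]
tool_rot: [0.065, 0.998, 0.0, -0.001]
force: [-1.3, -0.1, -4.4]
opening: 53.1
```

```bash
python3 -c "
from h import *
go(600.5,-74,140,172)"
```

```text
t 42.95 pos [598.  -73.4 160.6] phi 172.5 F [-1.3 -0.1 -4.4] open 53.1
  turn [ 0.001 -0.003  0.009]  shift now-axes cm [-0.26 -0.03  2.06]  after-turn axes cm [-0.25 -0.02  2.06]
```

Call:
arm_command(moves=[0, 0, 0, -0.1, 0, 1, 4, 0, 0, 0, 0, 0, 0.9, 4, 0, 0, 0, 0, 0, 0, 4, 0, 0, 0, 0, 0, 0, 4])

```text
t: 43.35
position: [595.8, -73.1, 138.4]
tool_rot: [0.066, 0.998, 0.001, -0.004]
force: [-0.1, 0.8, -3.7]
opening: 53.1
```

```bash
python3 -c "
from h import *
go(600.5,-74,131.4,172)"
```

```text
t 43.35 pos [595.8 -73.1 138.4] phi 172.5 F [-0.1  0.8 -3.7] open 53.1
  turn [ 0.001 -0.007  0.008]  shift now-axes cm [-0.48 -0.02  0.7 ]  after-turn axes cm [-0.48 -0.02  0.7 ]
```

Call:
arm_command(moves=[0, -0.007, 0, -0.5, 0, 0, 4, 0, 0, 0, 0, 0, 0.3, 4, 0, 0, 0, 0, 0, 0.2, 4])

```text
t: 43.65
position: [601.6, -74.6, 134.5]
tool_rot: [0.066, 0.998, -0.0, 0.001]
force: [-1.7, -3.6, 0.6]
opening: 52.9
```

Call:
arm_command(moves=[0, 0, 0, 0, 0, 0.2, 4])

```text
t: 43.75
position: [602.0, -74.7, 132.8]
tool_rot: [0.066, 0.998, -0.0, 0.002]
force: [0.9, -0.1, -4.9]
opening: 52.9
```

```bash
python3 -c "
from h import *
go(600.5,-74,131.4,172)"
```

```text
t 43.75 pos [602.  -74.7 132.8] phi 172.4 F [ 0.9 -0.1 -4.9] open 52.9
  turn [-0.001  0.003  0.008]  shift now-axes cm [0.16 0.05 0.14]  after-turn axes cm [0.16 0.05 0.14]
```

Call:
arm_command(moves=[0, 0, 0, 0, 0, 0.2, 4])

```text
t: 43.85
position: [602.4, -74.7, 131.4]
tool_rot: [0.066, 0.998, -0.0, 0.002]
force: [-4.5, 1.3, 13.4]
opening: 52.8
```

Call:
arm_command(moves=[0, 0, 0, 0, 0, 0.3, 4, 0, 0, 0, 0, 0, 0.3, 4])

```text
t: 44.05
position: [602.9, -74.6, 131.4]
tool_rot: [0.066, 0.998, -0.001, 0.004]
force: [-8.7, 1.6, 19.1]
opening: 52.6
```

Call:
arm_command(moves=[0, 0, 0, 0, 0, 0.4, 4, 0, 0, 0, 0, 0, 0.3, 4])

```text
t: 44.25
position: [602.6, -74.6, 131.4]
tool_rot: [0.066, 0.998, -0.001, 0.005]
force: [-6.2, 0.4, 13.9]
opening: 52.8
```

Seated at 131.4 as well. On to the far block.

Call:
arm_command(moves=[0, 0, 0, 0, 0, -0.3, 4, 0, 0.006, 0, 0, 0, -1, 4, 0, 0, 0, 0, 0, -1, 4, 0, 0, 0, 0, 0, 0, 4, 0, 0, 0, -2, 0.3, -0.3, 4, 0, 0, 0, -2, 0.2, -0.2, 4, 0, 0, 0, -1.8, 0.2, 0, 4, 0, 0, 0, 0, 0, 0, 4, 0, 0, 0, 0, 0, 0, 4])

```text
t: 45.15
position: [660.3, -73.9, 157.2]
tool_rot: [0.066, 0.998, -0.0, -0.0]
force: [-0.2, 0.5, -4.2]
opening: 53.0
```

```bash
python3 -c "
from h import *
go(665,-75.5,140,172)"
```

```text
t 45.15 pos [660.3 -73.9 157.2] phi 172.5 F [-0.2  0.5 -4.2] open 53.0
  turn [-0.    -0.     0.008]  shift now-axes cm [-0.48 -0.09  1.72]  after-turn axes cm [-0.48 -0.09  1.72]
```

Call:
arm_command(moves=[0, 0, 0, -0.4, -0.1, 0.8, 4, 0, 0, 0, 0, 0, 0.7, 4, 0, 0, 0, 0, 0, 0, 4, 0, 0, 0, 0, 0, 0, 4])

```text
t: 45.55
position: [661.4, -75.3, 139.0]
tool_rot: [0.066, 0.998, 0.0, -0.002]
force: [-0.0, 0.6, -4.7]
opening: 53.0
```

```bash
python3 -c "
from h import *
go(665,-75.5,131.4,172)"
```

```text
t 45.55 pos [661.4 -75.3 139. ] phi 172.5 F [-0.   0.6 -4.7] open 53.0
  turn [ 0.    -0.004  0.008]  shift now-axes cm [-0.36  0.02  0.76]  after-turn axes cm [-0.36  0.03  0.76]
```

Call:
arm_command(moves=[0, -0.004, 0, -0.4, 0, 0, 4, 0, 0, 0, 0, 0, 0.3, 4, 0, 0, 0, 0, 0, 0.2, 4])

```text
t: 45.85
position: [665.8, -76.0, 135.0]
tool_rot: [0.066, 0.998, 0.0, 0.001]
force: [-3.3, 1.2, 6.0]
opening: 52.8
```

Call:
arm_command(moves=[0, 0, 0, 0, 0, 0.2, 4])

```text
t: 45.95
position: [666.1, -76.1, 134.8]
tool_rot: [0.066, 0.998, -0.0, 0.001]
force: [-5.7, 1.1, 13.2]
opening: 53.0
```

Call:
arm_command(moves=[0, 0, 0, 0, 0, 0.2, 4])

```text
t: 46.05
position: [666.1, -76.2, 134.8]
tool_rot: [0.066, 0.998, -0.001, 0.002]
force: [-4.8, 1.2, 8.2]
opening: 52.4
```

Call:
arm_command(moves=[0, 0, 0, 0, 0, 0.3, 4])

```text
t: 46.15
position: [666.3, -76.6, 134.5]
tool_rot: [0.066, 0.998, -0.001, 0.003]
force: [-5.5, -0.7, 12.3]
opening: 52.5
```

Call:
arm_command(moves=[0, 0, 0, 0, 0, 0.4, 4])

```text
t: 46.25
position: [666.8, -77.6, 133.8]
tool_rot: [0.066, 0.998, -0.003, 0.004]
force: [-6.1, -0.9, 16.2]
opening: 52.8
```

Call:
arm_command(moves=[0, 0, 0, 0, 0, 0.4, 4])

```text
t: 46.35
position: [667.1, -78.4, 133.2]
tool_rot: [0.066, 0.998, -0.004, 0.005]
force: [-7.4, 1.0, 15.8]
opening: 53.3
```

Call:
arm_command(moves=[0.006, 0.007, 0, 0.2, 0.3, 0.4, 4])

```text
t: 46.45
position: [666.7, -78.0, 133.1]
tool_rot: [0.067, 0.998, -0.01, 0.004]
force: [-2.3, -7.2, 11.6]
opening: 52.6
```

Call:
arm_command(moves=[0, 0, 0, 0, 0.2, 0.4, 4])

```text
t: 46.55
position: [667.4, -78.0, 133.0]
tool_rot: [0.067, 0.998, -0.012, 0.005]
force: [-10.1, -0.5, 18.0]
opening: 52.8
```

```bash
python3 -c "
from h import *
go(665,-75.5,131.4,172.5)"
```

```text
t 46.55 pos [667.4 -78.  133. ] phi 172.3 F [-10.1  -0.5  18. ] open 52.8
  turn [-0.024  0.012 -0.004]  shift now-axes cm [0.27 0.22 0.15]  after-turn axes cm [0.27 0.22 0.16]
```

Call:
arm_command(moves=[0, 0, 0, 0, 0, -0.5, 4, 0, 0, 0, 0, 0, -1.5, 4, -0.024, 0.012, 0, 0.2, 0.2, 0, 4, 0, 0, 0, 0, 0, 0, 4, 0, 0, 0, 0, 0, 0, 4])

```text
t: 47.05
position: [665.8, -75.1, 154.0]
tool_rot: [0.067, 0.998, 0.001, 0.0]
force: [0.2, -0.2, -5.3]
opening: 52.9
```

```bash
python3 -c "
from h import *
s=grab('scene');go(665,-75.5,134,172.5)
crop(s,270,110,370,230,5,'h3')"
```

```text
t 47.10 pos [665.5 -75.1 153.7] phi 172.3 F [ 0.9 -0.4 -3. ] open 53.0
  turn [ 0.002 -0.    -0.004]  shift now-axes cm [ 0.04 -0.05  1.97]  after-turn axes cm [ 0.04 -0.04  1.97]
```

View pics/h3.png

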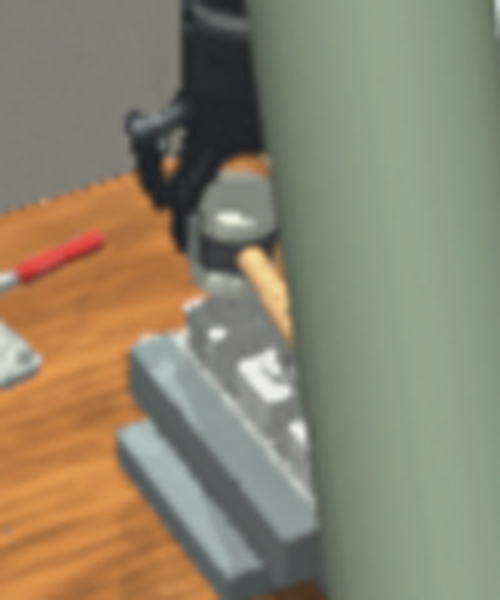

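Call:
arm_command(moves=[0, 0, 0, 0, 0, 0.8, 4, 0, 0, 0, 0, 0, 0.8, 4, 0, 0, 0, 0, 0, 0.6, 4, 0, 0, 0, 0, 0, 0.4, 4])

```text
t: 47.5
position: [666.0, -76.8, 131.4]
tool_rot: [0.068, 0.998, -0.001, 0.002]
force: [-14.4, 5.3, 39.3]
opening: 52.9
```

Call:
arm_command(moves=[0, 0, 0, 0, 0, 0.5, 4])

```text
t: 47.6
position: [666.0, -76.7, 131.4]
tool_rot: [0.068, 0.998, -0.001, 0.003]
force: [-12.6, 3.3, 32.4]
opening: 52.6
```

```bash
python3 -c "
from h import *
go(665,-75.5,131.4,172.5)"
```

```text
t 47.60 pos [666.  -76.7 131.4] phi 172.2 F [-12.6   3.3  32.4] open 52.6
  turn [-0.003  0.006 -0.005]  shift now-axes cm [0.11 0.11 0.  ]  after-turn axes cm [0.11 0.11 0.  ]
```

All three stopped at the same height, 131.4, which is the seated value. I'm lifting off and looking.

Call:
arm_command(moves=[0, 0, 0, 0, 0, -0.5, 4, 0, 0, 0, 0, 0, -2.5, 4, 0, 0, 0, 0, 0, -3, 4, 0, 0, 0, 2, 3, -1, 4, 0, 0, 0, 3.2, 3.2, 0, 4, 0, 0, 0, 3.2, 3.2, 0, 4, 0, 0, 0, 3.2, 3.2, 0, 4, 0, 0, 0, 3.2, 3.2, 0, 4, 0, 0, 0, 3.2, 3.2, 0, 4, 0, 0, 0, 2, 2, 0, 4, 0, 0, 0, 0, 0, 0, 4])

```text
t: 48.7
position: [488.3, 165.8, 194.8]
tool_rot: [0.069, 0.998, -0.001, 0.001]
force: [-0.0, 0.1, -3.9]
opening: 53.2
```

```bash
python3 -c "
from h import *
t=grab('top','tt3');s=grab('scene','ss3');go(440,145,60,172.5)
crop(t,285,125,435,255,5,'i1');crop(s,270,120,390,240,5,'i2')"
```

```text
t 48.80 pos [490.8 163.7 195.1] phi 171.9 F [ 0.1  0.3 -4.7] open 52.8
  turn [-0.003  0.004 -0.011]  shift now-axes cm [ 4.82 -2.53 13.5 ]  after-turn axes cm [ 4.8  -2.52 13.51]
```

View pics/i1.png

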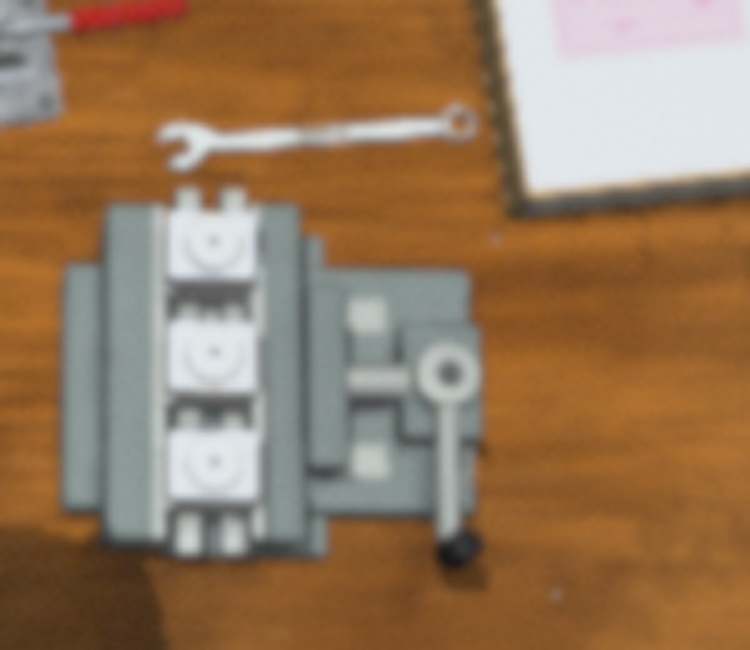

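View pics/i2.png

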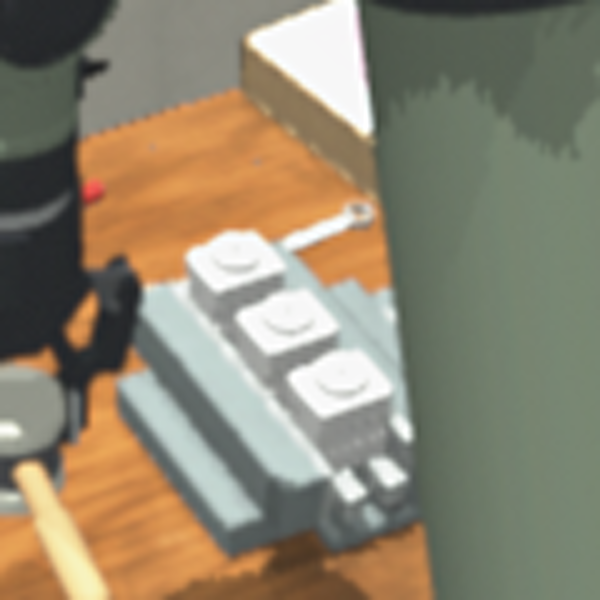

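View pics/ss3.png

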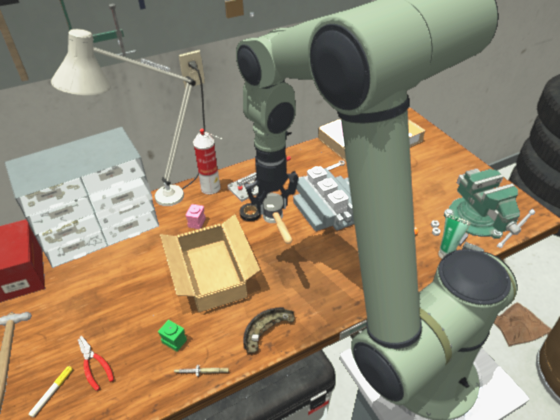

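```bash
python3 -c "
from h import *
t=cv2.imread('pics/tt3.png')
im=cv2.resize(t[165:225,310:345],None,fx=16,fy=16,interpolation=cv2.INTER_CUBIC); cv2.imwrite('pics/i3.png',cv2.resize(im,None,fx=.625,fy=.625))
f=lambda x,y:((x+.5)/5-.5+285,(y+.5)/5-.5+125)
print(onz('top',[f(214,241),f(214,352),f(214,462)],112).round(1))
# bodies (z104) white mask boxes
h=cv2.cvtColor(im,cv2.COLOR_BGR2HSV); m=((h[:,:,2]>200)&(h[:,:,1]<30)).astype('uint8')
m=cv2.morphologyEx(m,cv2.MORPH_CLOSE,np.ones((25,25)));m=cv2.morphologyEx(m,cv2.MORPH_OPEN,np.ones((200,200)))
cs,_=cv2.findContours(m,0,2)
for c in cs:
    if cv2.contourArea(c)<20000: continue
    b=(cv2.boxPoints(cv2.minAreaRect(c))+.5)/16-.5+[310,165]; w=onz('top',b,104); print(w.mean(0).round(1),(w.max(0)-w.min(0)).round(1))
"
```

```text
[[665.8 -79.2 112. ]
 [600.9 -77.2 112. ]
 [537.9 -75.2 112. ]]
```

View pics/i3.png

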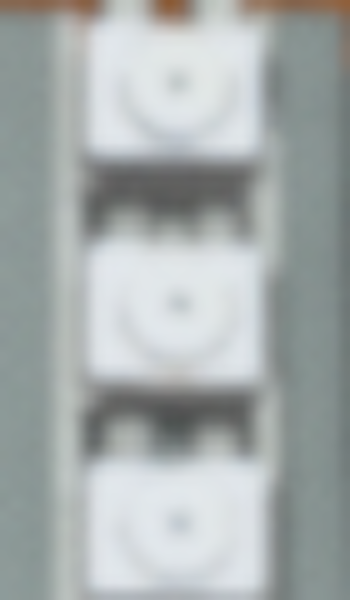

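Boss centres are now at y −79.2, −77.2 and −75.2. That matches level blocks against the fixed jaw (predicted −79, −77.4, −75.8). Next I put the mallet back.

Call:
arm_command(moves=[0, 0, 0, 2.2, -1.2, 1, 4, 0, 0, 0, 2.3, -1.1, 2, 4, 0, 0, 0, 0, 0, 3, 4, 0, 0, 0, 0, 0, 3, 4, 0, 0, 0, 0, 0, 2, 4, 0, 0, 0, 0, 0, 0, 4, 0, 0, 0, 0, 0, 0, 4])

```text
t: 49.5
position: [451.7, 140.0, 82.0]
tool_rot: [0.076, 0.997, -0.002, 0.007]
force: [-0.5, -0.3, -4.4]
opening: 53.1
```

```bash
python3 -c "
from h import *
go(440,145,19.4,172.5)"
```

```text
t 49.50 pos [451.7 140.   82. ] phi 171.2 F [-0.5 -0.3 -4.4] open 53.1
  turn [-0.004  0.013 -0.022]  shift now-axes cm [1.32 0.34 6.24]  after-turn axes cm [1.23 0.35 6.26]
```

Call:
arm_command(moves=[0, 0.013, 0, 1, 0.3, 1, 4, 0, 0, 0, 0, 0, 1.5, 4, 0, 0, 0, 0, 0, 1.5, 4, 0, 0, 0, 0, 0, 0.5, 4, 0, 0, 0, 0, 0, 0, 4, 0, 0, 0, 0, 0, 0, 4])

```text
t: 50.1
position: [446.5, 145.1, 39.1]
tool_rot: [0.077, 0.997, -0.0, 0.003]
force: [-0.1, -0.0, -3.9]
opening: 53.1
```

```bash
python3 -c "
from h import *
s=grab('scene');go(440,145,19.4,172.5)
crop(s,230,180,350,320,5,'j1')"
```

```text
t 50.15 pos [446.7 145.2  39.3] phi 171.1 F [-0.3  0.6 -5.1] open 52.7
  turn [-0.     0.007 -0.024]  shift now-axes cm [ 0.67 -0.12  1.98]  after-turn axes cm [ 0.66 -0.1   1.99]
```

View pics/j1.png

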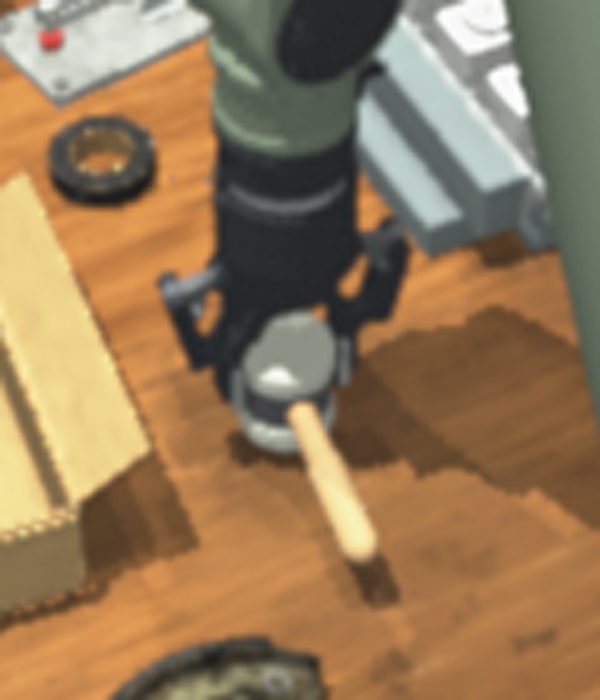

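Call:
arm_command(moves=[0, 0.007, 0, 0.3, 0, 0.7, 4, 0, 0, 0, 0, 0, 0.6, 4, 0, 0, 0, 0, 0, 0.3, 4, 0, 0, 0, 0, 0, 0, 4])

```text
t: 50.55
position: [444.8, 146.0, 23.4]
tool_rot: [0.077, 0.997, 0.0, 0.001]
force: [0.0, 0.1, -4.2]
opening: 53.2
```

```bash
python3 -c "
from h import *
go(440,145,19.4,172.5)"
```

```text
t 50.55 pos [444.8 146.   23.4] phi 171.1 F [ 0.   0.1 -4.2] open 53.2
  turn [ 0.001  0.002 -0.024]  shift now-axes cm [ 0.46 -0.17  0.4 ]  after-turn axes cm [ 0.46 -0.16  0.4 ]
```

Call:
arm_command(moves=[0, 0.002, 0, 0, 0, 0.2, 4, 0, 0, 0, 0, 0, 0.2, 4, 0, 0, 0, 0, 0, 0.15, 4])

```text
t: 50.85
position: [444.9, 146.1, 19.3]
tool_rot: [0.077, 0.997, 0.0, 0.0]
force: [-9.8, -2.1, 35.4]
opening: 52.7
```

```bash
python3 -c "
from h import *
go(440,145,19.4,172.5)"
```

```text
t 50.85 pos [444.9 146.1  19.3] phi 171.1 F [-9.8 -2.1 35.4] open 52.7
  turn [ 0.001  0.    -0.024]  shift now-axes cm [ 0.47 -0.18 -0.01]  after-turn axes cm [ 0.48 -0.17 -0.01]
```

On the bench. I'm releasing it and retreating straight up.

Call:
arm_command(moves=[0, 0, 0, 0, 0, -0.05, 7.5, 0, 0, 0, 0, 0, 0, 7.5, 0, 0, 0, 0, 0, 0, 7.5, 0, 0, 0, 0, 0, -1.5, 7.5, 0, 0, 0, 0, 0, -3, 7.5, 0, 0, 0, 0, 0, -4, 7.5, 0, 0, 0, 0, 0, -4, 7.5, 0, 0, 0, 0, 3, -1, 7.5, 0, 0, 0, 0, 4, 0, 7.5, 0, 0, 0, 0, 4, 0, 7.5, 0, 0, 0, 0, 3, 0, 7.5, 0, 0, 0, 0, 0, 0, 7.5])

```text
t: 52.05
position: [471.6, 289.3, 163.7]
tool_rot: [0.08, 0.997, 0.003, 0.005]
force: [0.1, -0.6, 1.1]
opening: 75.0
```

```bash
python3 -c "
from h import *
t=grab('top','tt4');s=grab('scene','ss4');go(440,145,60,172.5)
crop(s,230,130,390,270,4,'k2')
im=np.vstack([t[140:300,130:430]]);crop(im,0,0,300,160,2,'k1')"
```

```text
t 52.15 pos [470.5 286.4 163.2] phi 170.7 F [0.4 0.3 0.4] open 74.9
  turn [ 0.003  0.007 -0.031]  shift now-axes cm [  0.81 -14.48  10.27]  after-turn axes cm [  1.18 -14.41  10.32]
```

View pics/k1.png

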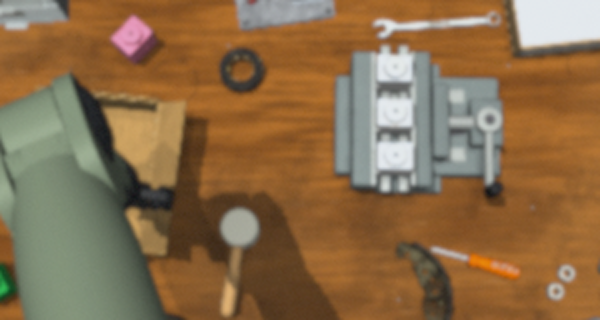

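View pics/k2.png

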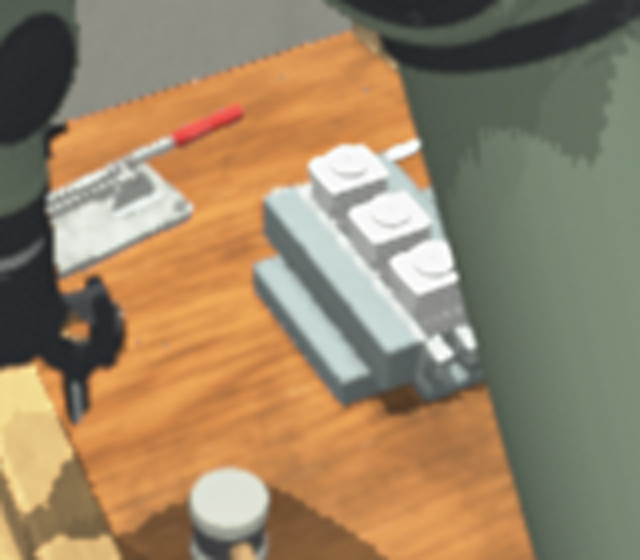

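The mallet stands upright at k1 (239,228). The three blocks are level at k1 (395,68), (396,113) and (396,156), the lever is home and the bystanders are in place, so I'm handing in.

```bash
python3 -c "
from h import *
print(state()['qd'].round(3)); print(ctrl.finish_job())"
```

```text
[-0.027 -0.012 -0.028  0.006 -0.002 -0.003]
the job is handed in; nothing more can be done
None
```

The job is handed in, at about 52 s of the 200 s allowed; no verdict was reported.

**What I did:** I folded both flaps back and stood the three blocks that were in the carton on the parallels, about 64 mm apart. I threw the lever to its stop and tapped each block down with the mallet. The mallet had been knocked aside, so I found it again before picking it up. It now stands upright on the bench near (445, 146), well clear of the vise.

**Last checks:**
- **Blocks:** All three stopped the mallet at the same tool height, 131.4 mm, which is the height worked out for a seated block. Boss centres in the top view were within about 0.6 mm of where level, clamped blocks should be.
- **Lever and flaps:** The lever looks fully home in the top view, and it met its stop at about 46 N. The flap angles were only estimated from the finger position and the picture, at roughly 2.6 rad.
- **Bystanders:** The tape roll, spanner and screwdriver look unmoved by eye.

**What went wrong or disagreed:**
- **Far block:** Slow pressing did not seat it; it stuck at 133 mm. I lifted off, levelled the mallet and tapped faster, and it went down.
- **Scene camera:** It read 3 to 9 mm off the top camera, so I used the top camera for positions.
- **Regrip:** The first block had to be gripped a second time in the carton.
- **Contact forces:** Contact forces reached about 35 N when I set the third block down and about 39 N in the last tap.

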